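Feel the tilting bins for worn pivots and stow the heavy adapter

ROBOT

A 6-joint arm with a two-finger parallel gripper is mounted at the origin on the work surface. World frame = base frame: x ahead of the robot, y to its left, z up, the work surface at z = 0. Lengths are in m, angles in degrees, forces in N, time in s.
With the tool pointing down it reaches from about 0.3 to 0.95 m from the base axis. Payload 3.1 kg.
Tool frame: the origin (TCP) lies at the very end of the fingers, on their centre line; the grasp point (between the pads) lies behind it (ctrl.grip_point_offset is the z of the grasp point in the tool frame, in m); z points along the fingers, y is the direction in which the jaws open and shut (so a half turn about z gives the same grasp; the last joint's range is limited). The gripper opens to 85 mm and grips with 20 to 120 N. Pads are 22 mm wide; open, the fingers measure 114 mm over their backs; the gripper's body (76 mm by 85 mm) begins 54 mm behind the grasp point. The pads swing forward as they close: fully open they stand 13 mm farther back than shut.
Start: joints at [73.012, 17.653, 93.61, -0, 68.738, -3.994], TCP at [0.141, 0.609, 0.231] pointing down, gripper open.
Joint ranges: [-175.34, 175.34], [-45.06, 112.39], [2.9, 150.54], [-68.45, 248.45], [3.09, 151.38], [-168.51, 168.51]. Speed limits (degrees/s): [159.86, 159.86, 180, 180, 180, 180].

INTERFACE

Orientations are given as [roll, pitch, yaw] about the fixed x, y, z axes, in that order (R = Rz(yaw) Ry(pitch) Rx(roll)).
In Python, from station import ctrl, optics, ticket gives the robot as it stands.
- The arm moves only by the tool drive_tool, never from a script. Its argument "increments" is one flat list of numbers, 7 for each row, row after row: the shift along the tool's x, y, z in mm, then the turn, a rotation vector about the tool's x, y, z in rad, then the finger opening in mm, from 0 to 85.4. In form: [dx, dy, dz, wx, wy, wz, hand, dx, dy, dz, wx, wy, wz, hand, ...]. A call has 1 to 12 rows; each row is the pose to reach, as a shift and turn from the pose commanded when the call began, along the tool's axes at that moment; what a row does not reach only later rows make up. A row lasts 1/8 s, in which the tool goes at most 62.5 mm and 10.7 degrees, less where a joint would pass 70% of its speed; a pose out of reach is approached as far as the arm can. A call with a gripper value outside its range is refused whole. The fingers move at their own pace and stop on an object; "newtons" is the grip in N (left out, the last holds). Time passes only in rows, so rows that repeat a pose let the fingers close. It gives the time, the measured TCP pose, the force and the opening at its end, in the units of the state.
- ctrl.get_obs(): the state, without advancing time (a new reading comes with each control period).
- optics.grab_frame(name): name is "side" or "top"; returns a dict with "img" (400x640x3 uint8, blue, green, red), "fx", "fy", "cx", "cy" (pixels), "pose" (4x4, takes a point from camera to world coordinates). Camera axes: x right, y down, z forward; pixel columns grow to the right and rows downward; lengths in m; the calibration is good to about 2 mm. A picture is of the moment at which its call begins. There is no depth.
- ticket.job_done(): hands the job in, once; it reports no verdict.
The state is a dict: "t": time; "q": joint angles; "qvel": joint speeds; "joint_efforts": joint torques, N m; "ee_pos": TCP position; "ee_rot": TCP orientation; "contact_force": force on the tool from outside, world axes, zero at the start; "moment": the same for the moment, N m; "opening": finger opening in m.
Only numpy, scipy, OpenCV 4.12 (cv2) and the standard library are available. Lean on these libraries where they do the work, as an engineer would, in place of code of your own. Each camera call takes 0.05 s, during which the arm holds its last target.

TASK

Rock each of the three grey tilting bins gently back and forth to feel for play in its pivots. Leave every bin with worn, sloppy pivots tipped right out, empty, so that nobody fills it; lower the heavy brass adapter into the bin whose pivots are firm and swing that bin fully shut so that it stays shut. Do not shove or tip the units, do not drop the adapter in from a height, and leave the other fittings alone.

Things in the scene. Friction and masses are not known exactly. Their poses are not given: they have to be found in the camera images.
- unit_a: One of three identical-looking steel tilting-bin units (2.4 kg with bin) standing loose on the shelf: 123 mm deep (x), 142 wide (y), 124 high, open in front and on top, front along its -x. Origin: centre of width, on the shelf, straight below the bin's pivot axis, 60 mm behind its front edge. Shoving it with more than about 10 N at lip height tips or slides it.
- unit_b: Bin unit looking like unit_a. Whether a unit's pivots are worn or firm cannot be seen and has nothing to do with where it stands; it can only be felt.
- unit_c: Bin unit looking like unit_a. The bin of each unit: mouth 96 mm (bin x -47 to +49) by 122 mm (y), rim at bin z = +85, walls 3 mm, sloping floor from z = -17 at the front wall up to +30 at the rear wall.
- bin_a: The bin of unit_a (polypropylene, 0.16 kg). Origin on its pivot axis (along the unit's y, 46 mm above the shelf), mid width; axes as the unit's when shut. It tilts forward about that axis, its z axis leaning towards the unit's -x: 0 = fully shut, upright, against a stop; 0.42 rad = tipped right out, against a stop. Starts 0.17 to 0.32 rad out.
- bin_b: The bin of unit_b, as bin_a.
- bin_c: The bin of unit_c, as bin_a. Feel of any bin: with firm pivots it drags as soon as it moves either way (0.36 N m at the pivot, some 4 to 6 N at rim or lip) and stays where left, loaded too; with worn pivots it swings freely (0.05 N m, under 1 N) over 0.16 rad of play before it drags like that; empty it too stays where left, but shut with the adapter in it, it drops open through its play.
- lip_a (a point): Middle of the front edge of bin_a's finger lip, at bin x = -64, z = +83 mm; moves with the bin, axes as the bin's. The lip runs the bin's full width, sticks out 14 mm in front of the front wall, 4 mm thick, top level with the rim. Over lip and wall it measures 17 mm (bin x -64 to -47).
- lip_b (a point): Middle of the front edge of bin_b's finger lip, as lip_a.
- lip_c (a point): Middle of the front edge of bin_c's finger lip, as lip_a.
- adapter: Heavy brass pipe adapter (about 0.42 kg) standing upright on the shelf in front of the units: hexagonal foot 52 mm over corners, 45 over flats, 22 mm high, then a round barrel 38 mm across up to 68 mm height. Origin: centre of its underside.
- adapter_mid (a point): Point on the adapter's axis 30 mm above its underside.
- copper_tee: Small copper tee, 56 mm run, 25 mm across, lying on the shelf; leave alone. Origin: underside below the run's centre.
- end_cap: Chrome end cap, 34 mm across, 23 mm high, on the shelf; leave alone. Origin: centre of underside.
- spring_clamp: Black nylon spring clamp, about 105 by 65 mm, 20 mm high, lying on the shelf; leave alone. Origin: underside at its pivot.
- coupling: White plastic pipe coupling, 34 mm across, 32 mm high, upright on the shelf; leave alone. Origin: centre of underside.
- bushing_1: Zinc reducer bushing, 34 mm across, 20 mm high, on the shelf; leave alone. Origin: centre of underside.
- bushing_2: Zinc reducer bushing like bushing_1.
There are look-alikes about, which are no part of the job. What is shaped like the unit_a but orange is not meant.

How it is judged (in metres and radians):
On the way, in this order (a step that is already met when the one before it is completed fails the run):
1. a bin has been rocked (its lip more than 5 mm from where it stood) while the adapter still stands untouched (distance of any of lip_a, lip_b, lip_c from where it was at the start of the episode above 0.005 m and distance of adapter from where it was at the start of the episode below 0.005 m), for 0.05 s.
2. the adapter has been let go inside a bin (((x of adapter_mid in the frame of bin_a between -0.05 and 0.05 m and y of adapter_mid in the frame of bin_a between -0.06 and 0.06 m and z of adapter_mid in the frame of bin_a between -0.02 and 0.085 m) or (x of adapter_mid in the frame of bin_b between -0.05 and 0.05 m and y of adapter_mid in the frame of bin_b between -0.06 and 0.06 m and z of adapter_mid in the frame of bin_b between -0.02 and 0.085 m) or (x of adapter_mid in the frame of bin_c between -0.05 and 0.05 m and y of adapter_mid in the frame of bin_c between -0.06 and 0.06 m and z of adapter_mid in the frame of bin_c between -0.02 and 0.085 m)) and contact force between the fingers and adapter below 0.1 N), for 0.1 s.
At the end, for the whole second after the job is handed in: The adapter lies at rest inside one bin, and that bin stays shut by itself (tilt under 0.05 rad, which a bin with worn pivots cannot do under the load); the two other bins are tipped right out (tilt over 0.35 rad) and empty (((x of adapter_mid in the frame of bin_a between -0.05 and 0.05 m and y of adapter_mid in the frame of bin_a between -0.06 and 0.06 m and z of adapter_mid in the frame of bin_a between -0.02 and 0.085 m and angle between bin_a's own z axis and vertical below 0.05 rad and angle between each of bin_b, bin_c's own z axis and vertical above 0.35 rad) or (x of adapter_mid in the frame of bin_b between -0.05 and 0.05 m and y of adapter_mid in the frame of bin_b between -0.06 and 0.06 m and z of adapter_mid in the frame of bin_b between -0.02 and 0.085 m and angle between bin_b's own z axis and vertical below 0.05 rad and angle between each of bin_a, bin_c's own z axis and vertical above 0.35 rad) or (x of adapter_mid in the frame of bin_c between -0.05 and 0.05 m and y of adapter_mid in the frame of bin_c between -0.06 and 0.06 m and z of adapter_mid in the frame of bin_c between -0.02 and 0.085 m and angle between bin_c's own z axis and vertical below 0.05 rad and angle between each of bin_a, bin_b's own z axis and vertical above 0.35 rad)) and linear speed of adapter below 0.03 m/s and angular speed of each of bin_a, bin_b, bin_c below 0.1 rad/s); the robot touches nothing.
It fails at once if a unit is shoved more than 6 mm or tipped more than 0.03 rad (distance of any of unit_a, unit_b, unit_c from where it was at the start of the episode above 0.006 m or angle between any of unit_a, unit_b, unit_c's own z axis and vertical above 0.03 rad).
It fails at once if the adapter is dropped (falls faster than 1 m/s out of the fingers) (contact force between the fingers and adapter below 0.1 N and linear speed of adapter above 1 m/s).
It fails at once if another fitting is moved more than 20 mm (distance of any of copper_tee, end_cap, spring_clamp, coupling, bushing_1, bushing_2 from where it was at the start of the episode above 0.02 m).
It also fails if it takes over 72 s, if anything falls off the work surface, if the arm or the gripper's body presses on something with over 40 N, if the wrist force passes 120 N, or if a joint passes its speed limit or range.

## Working session

There is one attempt and no reset: what is moved stays moved. The work goes in short steps, Python scripts to look and compute and a tool call to move; the robot and the scene stay as the last step left them, time stands still between calls to the robot, and variables do not carry over. Pictures are saved under pics/ and viewed, and the job is handed in when it is done.

Besides the shell and the picture viewer there is one more tool, called after ">>>" by a JSON object that holds its "method" and its "body". drive_tool: Moves the arm, as the interface text tells. Its arguments: {"type":"object","properties":{"increments":{"type":"array"},"newtons":{"type":"number"}},"required":["increments"]}

```bash
ls; mkdir -p pics; python3 - <<'E'
from station import ctrl, optics, ticket
import cv2,numpy as np
print(ctrl.get_obs(), ctrl.grip_point_offset)
for n in ("side","top"):
    f=optics.grab_frame(n); cv2.imwrite(f"pics/{n}0.png",f["img"]); print(n,f["fx"],f["fy"],f["cx"],f["cy"],np.round(f["pose"],4).tolist())
E
```

```text
pics
{'t': 0.0, 'q': array([ 7.30102151e+01,  1.77052599e+01,  9.36887730e+01,  1.70625624e-03,
        6.87350792e+01, -3.99444185e+00]), 'qvel': array([-0.00085033,  0.00852026,  0.00600283,  0.10791339,  0.03077143,
        0.08286491]), 'joint_efforts': array([-1.65883386e-03, -4.15242255e+01, -2.76674563e+01, -2.48635379e-04,
        1.00298412e-02, -2.92083744e-07]), 'ee_pos': array([0.14033796, 0.60821781, 0.23004505]), 'ee_rot': array([-1.79871312e+02, -1.05787324e-02,  1.67004024e+02]), 'contact_force': array([ 0.18641619, -0.3775778 ,  0.37395631]), 'moment': array([-0.02826992, -0.01481946, -0.00400996]), 'opening': 0.08526312248594076} -0.0187
side 411.3125810719254 411.3125810719254 322.3000570324004 204.93369840664622 [[-0.9894, -0.0743, 0.1246, 0.3511], [-0.145, 0.5354, -0.8321, 0.9338], [-0.0049, -0.8413, -0.5405, 0.6986], [0.0, 0.0, 0.0, 1.0]]
top 364.82074649322294 364.82074649322294 312.8746761436509 207.02650809122756 [[0.001, -0.9877, 0.1566, 0.3224], [-0.9999, -0.0031, -0.013, 0.0802], [0.0133, -0.1566, -0.9876, 1.1211], [0.0, 0.0, 0.0, 1.0]]
```

View pics/side0.png

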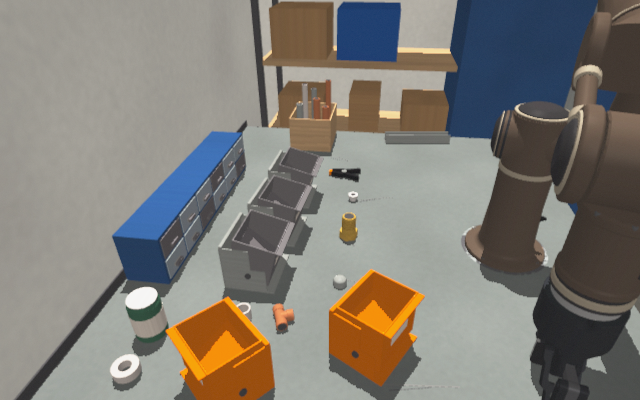

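View pics/top0.png

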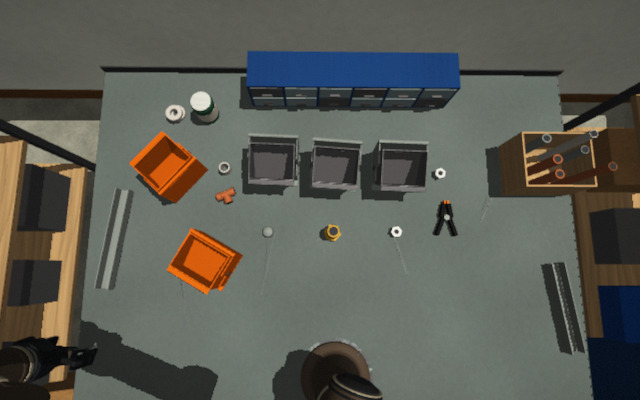

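The top view shows three grey units at about (272,160), (335,165) and (402,165), and the brass adapter at (332,232). I'll enlarge both views for measuring.

```bash
python3 - <<'E'
import cv2
t=cv2.imread("pics/top0.png"); s=cv2.imread("pics/side0.png")
cv2.imwrite("pics/topz.png",cv2.resize(t[120:250,235:435],None,fx=4,fy=4,interpolation=cv2.INTER_CUBIC))
cv2.imwrite("pics/sidez.png",cv2.resize(s[140:300,210:370],None,fx=3.7,fy=3.7,interpolation=cv2.INTER_CUBIC))
E
```

```text
(no output)
```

View pics/topz.png

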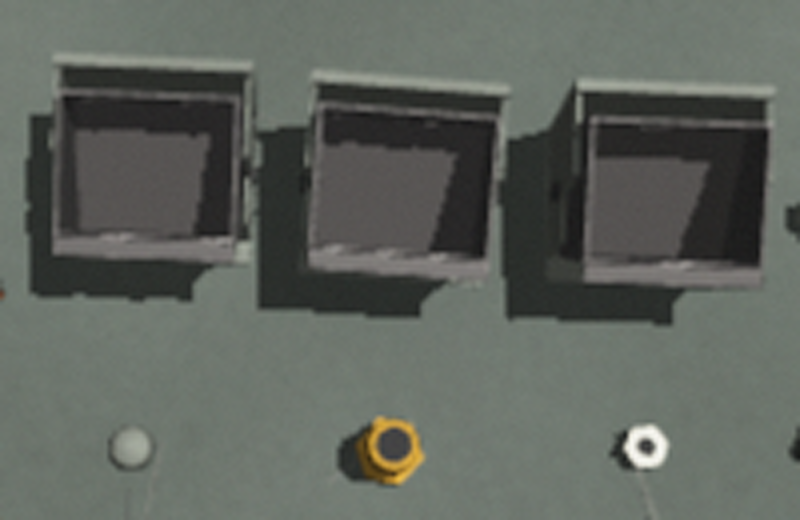

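View pics/sidez.png

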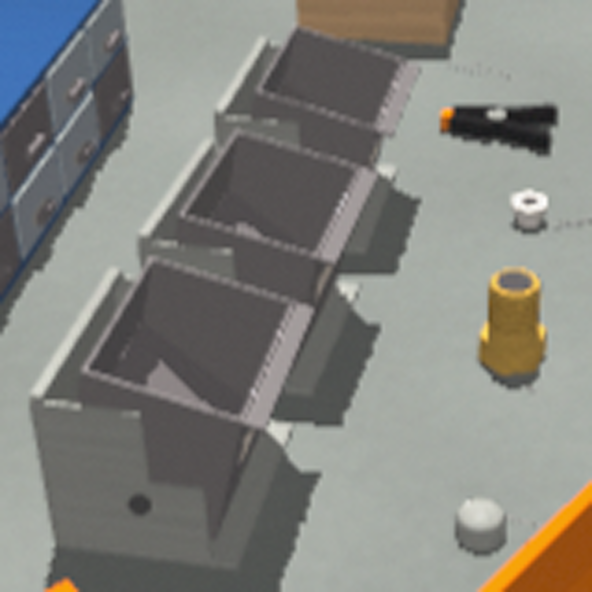

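```bash
cat > h.py <<'E'
import numpy as np, cv2
from station import ctrl, optics, ticket
def ray(f,p):
    d=np.array([(p[0]-f["cx"])/f["fx"],(p[1]-f["cy"])/f["fy"],1.]); T=np.array(f["pose"]); d=T[:3,:3]@d
    return T[:3,3],d/np.linalg.norm(d)
def plane(f,p,z):
    o,d=ray(f,p); return o+d*(z-o[2])/d[2]
def tri(f1,p1,f2,p2):
    a,u=ray(f1,p1); b,v=ray(f2,p2)
    s=np.linalg.lstsq(np.c_[u,-v],b-a,rcond=None)[0]
    P,Q=a+u*s[0],b+v*s[1]; return (P+Q)/2, np.linalg.norm(P-Q)
def proj(f,P):
    T=np.array(f["pose"]); c=T[:3,:3].T@(np.asarray(P)-T[:3,3]); return np.array([f["fx"]*c[0]/c[2]+f["cx"],f["fy"]*c[1]/c[2]+f["cy"]])
def zoom(img,box,k,name):
    x0,y0,x1,y1=box
    z=cv2.resize(img[y0:y1,x0:x1],None,fx=k,fy=k,interpolation=cv2.INTER_CUBIC)
    cv2.imwrite("pics/"+name,z)
E
python3 - <<'E'
from h import *
S=optics.grab_frame("side");T=optics.grab_frame("top")
t=lambda X,Y:(235+(X+.5)/4-.5,120+(Y+.5)/4-.5)
s=lambda X,Y:(210+(X+.5)/3.7-.5,140+(Y+.5)/3.7-.5)
pts={"1backL":((53,58),(33,400)),"1backR":((252,67),(113,270)),"2backL":((312,74),(140,240)),"2backR":((508,92),(207,143)),
"3backL":((577,83),(218,112)),"3backR":((775,92),(263,40)),
"1lipL":((53,255),(262,425)),"1lipR":((235,263),(311,305)),"2lipL":((308,270),(325,262)),"2lipR":((488,281),(376,172)),"3lipL":((583,283),(392,135)),"3lipR":((762,285),(420,65)),
"1rearrimL":((60,95),(83,373)),"1rearrimR":((240,98),(148,260)),"2rearL":((316,105),(182,215)),"2rearR":((500,121),(240,132)),"3rearL":((590,120),(260,92)),"3rearR":((770,124),(300,30)),
"adtop":((395,445),(515,281))}
for k,(a,b) in pts.items():
    P,e=tri(T,t(*a),S,s(*b)); print(k,np.round(P*1000,1),round(e*1000,1))
# adapter mask
for f,n in((T,"top"),(S,"side")):
    h=cv2.cvtColor(f["img"],cv2.COLOR_BGR2HSV); m=cv2.inRange(h,(17,120,60),(30,255,255))
    c,l,st,ce=cv2.connectedComponentsWithStats(m)
    for i in range(1,c):
        if st[i,4]>40: print(n,st[i],ce[i])
zoom(T["img"],(310,210,355,250),14,"adt.png");zoom(S["img"],(330,200,370,250),11,"ads.png")
E
```

```text
1backL [689.8 252.7 121.8] 2.6
1backR [684.5 110.8 122.6] 1.0
2backL [679.6  67.8 120.3] 2.5
2backR [667.2 -72.1 122.2] 0.6
3backL [ 672.4 -121.5  123.6] 3.1
3backR [ 668.2 -264.1  120.9] 1.8
1lipL [548.1 249.8 115.9] 0.9
1lipR [544.  122.  114.7] 0.7
2lipL [541.9  70.8 115. ] 6.2
2lipR [530.8 -56.2 116. ] 0.5
3lipL [ 530.  -124.1  111.4] 1.6
3lipR [ 527.2 -250.8  112.5] 4.8
1rearrimL [657.7 244.3 139. ] 0.2
1rearrimR [655.9 118.5 138.4] 1.2
2rearL [648.4  65.2 142.3] 3.8
2rearR [638.9 -63.6 139. ] 3.3
3rearL [ 638.4 -126.2  141.9] 4.5
3rearR [ 635.  -253.4  138.6] 8.7
adtop [418.3   7.   68.7] 2.6
top [553 127  53  12 179] [576.5698324  131.29050279]
top [521 133  28  61 381] [531.80314961 161.77427822]
top [   0  136   87  211 6338] [ 39.95282423 241.950142  ]
top [589 140   7  27  68] [592.14705882 153.72058824]
top [567 176  73  85 953] [598.10493179 206.7660021 ]
top [324 225  17  16 151] [331.41721854 233.00662252]
top [582 257  58  34 582] [610.47938144 273.66323024]
top [  0 285   6  20  42] [  1.         293.35714286]
top [585 291  15  26 100] [592.16 303.67]
top [  0 304  21  15  58] [ 10.67241379 310.60344828]
top [588 315  13  22 100] [594.2  325.86]
top [ 49 365  18  17 190] [ 57.08947368 373.65789474]
side [340 214  17  27 337] [348.00593472 228.78338279]
side [330 270  45  41 189] [350.65079365 290.61375661]
side [355 292  69  46 994] [386.59557344 316.56338028]
side [ 166  298  102   82 1746] [214.62199313 347.31099656]
```

View pics/adt.png

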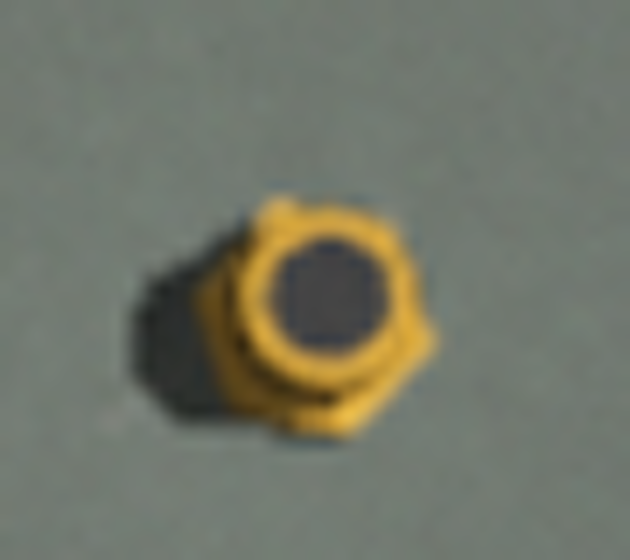

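View pics/ads.png

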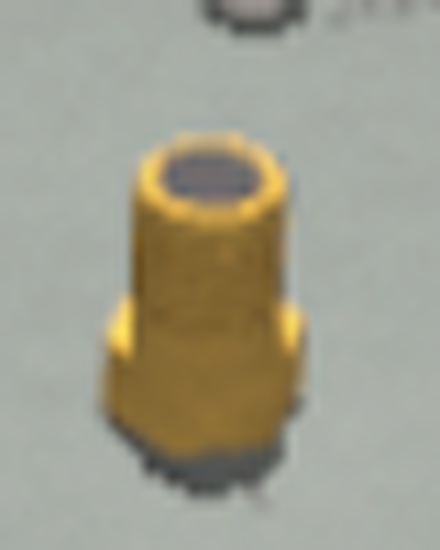

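```bash
cat >> h.py <<'E'
import sys,json
from scipy.spatial.transform import Rotation as Ro
def plan(x,y,z,yaw,roll=180,pitch=0,p0=None,r0=None):
    "row numbers for a target (mm,deg) from pose p0,r0 (default measured)"
    o=ctrl.get_obs(); 
    p0=o["ee_pos"]*1000 if p0 is None else np.array(p0); r0=o["ee_rot"] if r0 is None else r0
    R0=Ro.from_euler("xyz",r0,degrees=True); R1=Ro.from_euler("xyz",[roll,pitch,yaw],degrees=True)
    d=R0.inv().apply(np.array([x,y,z])-p0); w=(R0.inv()*R1).as_rotvec()
    print("row",np.round(d,1),np.round(w,3))
E
python3 - <<'E'
from h import *
S=optics.grab_frame("side");T=optics.grab_frame("top")
print(tri(T,(333.1,230.65),S,(348.8,215.7)))
plan(556,185.6,200,88,p0=[141,609,231],r0=[180,0,167])
E
```

```text
(array([0.41863541, 0.00775374, 0.06883402]), np.float64(0.0032132643914764055))
row [-499.6 -319.2   31. ] [-0.    -0.     1.379]
```

>>> {"method": "drive_tool", "body": {"increments": [-125, -80, 0, 0, 0, 0.35, 60, -250, -160, 0, 0, 0, 0.7, 32, -375, -240, 10, 0, 0, 1.05, 32, -500, -319, 31, 0, 0, 1.379, 32, -500, -319, 31, 0, 0, 1.379, 32, -500, -319, 31, 0, 0, 1.379, 32, -500, -319, 31, 0, 0, 1.379, 32, -500, -319, 31, 0, 0, 1.379, 32, -500, -319, 31, 0, 0, 1.379, 32, -500, -319, 31, 0, 0, 1.379, 32, -500, -319, 31, 0, 0, 1.379, 32, -500, -319, 31, 0, 0, 1.379, 32]}}

```text
t: 1.8
ee_pos: [0.5554, 0.186, 0.2001]
ee_rot: [-179.9, -0.0, 88.0]
contact_force: [-0.3, 0.5, -0.8]
opening: 0.0323
```

>>> {"method": "drive_tool", "body": {"increments": [0, 0, 35, 0, 0, 0, 32, 0, 0, 65, 0, 0, 0, 32, 0, 0, 65, 0, 0, 0, 32]}}

```text
t: 2.17
ee_pos: [0.5525, 0.1864, 0.1327]
ee_rot: [-179.6, 0.1, 88.1]
contact_force: [-0.2, -0.3, 0.7]
opening: 0.0321
```

```bash
python3 - <<'E'
from h import *
S=optics.grab_frame("side");T=optics.grab_frame("top")
a=cv2.resize(S["img"][130:300,200:340],None,fx=3.4,fy=3.4,interpolation=cv2.INTER_CUBIC)
zoom(S["img"],(200,130,340,300),3.4,"s1.png")
E
```

```text
(no output)
```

View pics/s1.png

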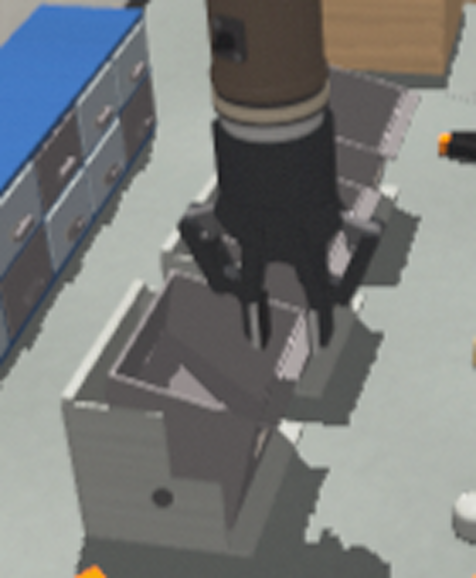

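The picture shows the fingers, at about (258,345) and (322,345), straddling the lip of the left unit. I'll lower them.

>>> {"method": "drive_tool", "body": {"increments": [0, 0, 15, 0, 0, 0, 32, 0, 0, 30, 0, 0, 0, 32, 0, 0, 45, 0, 0, 0, 32, 0, 0, 45, 0, 0, 0, 32, 0, 0, 45, 0, 0, 0, 32]}}

```text
t: 2.9
ee_pos: [0.5561, 0.1857, 0.0901]
ee_rot: [-180.0, 0.0, 88.0]
contact_force: [0.3, 0.1, 0.1]
opening: 0.0321
```

>>> {"method": "drive_tool", "body": {"increments": [0, -3, 0, 0, 0, 0, 32, 0, -6, 0, 0, 0, 0, 32, 0, -8, 0, 0, 0, 0, 32, 0, -10, 0, 0, 0, 0, 32]}}

```text
t: 3.4
ee_pos: [0.5482, 0.1863, 0.0911]
ee_rot: [179.7, -0.0, 88.0]
contact_force: [6.2, -0.3, -2.6]
opening: 0.0317
```

>>> {"method": "drive_tool", "body": {"increments": [0, -1, 0, 0, 0, 0, 32, 0, -2, 0, 0, 0, 0, 32, 0, -3, 0, 0, 0, 0, 32, 0, -4, 0, 0, 0, 0, 32]}}

```text
t: 3.9
ee_pos: [0.5475, 0.1865, 0.092]
ee_rot: [179.3, -0.1, 88.0]
contact_force: [11.1, 0.2, -4.4]
opening: 0.0321
```

>>> {"method": "drive_tool", "body": {"increments": [0, 4, 0, 0, 0, 0, 32, 0, 10, 0, 0, 0, 0, 32, 0, 10, 0, 0, 0, 0, 32, 0, 10, 0, 0, 0, 0, 32]}}

```text
t: 4.4
ee_pos: [0.551, 0.1858, 0.0897]
ee_rot: [-179.9, 0.0, 88.0]
contact_force: [0.8, -0.2, 0.1]
opening: 0.0319
```

```bash
python3 - <<'E'
from h import *
S=optics.grab_frame("side");T=optics.grab_frame("top")
zoom(S["img"],(200,130,340,300),3.4,"s2.png")
zoom(T["img"],(235,120,435,250),4,"t2.png")
plan(560,186,105,88); print(ctrl.get_obs()["contact_force"],ctrl.get_obs()["ee_pos"])
E
```

```text
row [  0.5   8.7 -15.2] [-0.001  0.     0.   ]
[ 0.16080968 -0.18825943 -1.09320156] [0.55124964 0.18582771 0.08985112]
```

View pics/s2.png

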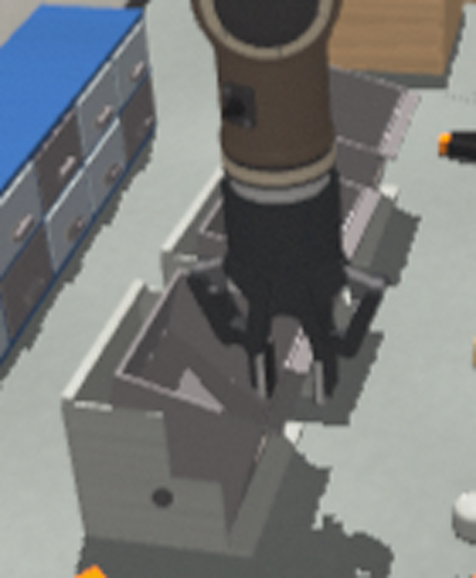

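View pics/t2.png

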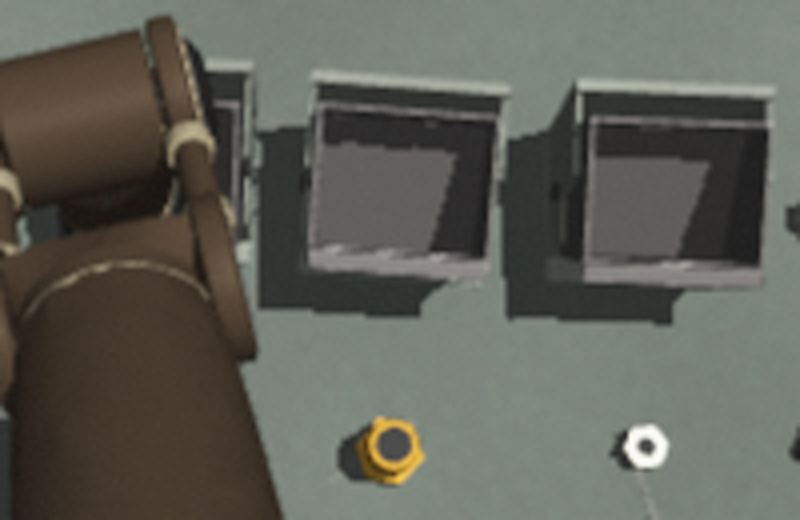

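>>> {"method": "drive_tool", "body": {"increments": [0, 0, -12, 0, 0, 0, 32, 0, 4, -12, 0, 0, 0, 32, 0, 6, -12, 0, 0, 0, 32, 0, 8, -12, 0, 0, 0, 32]}}

```text
t: 5.0
ee_pos: [0.5583, 0.1856, 0.102]
ee_rot: [-179.7, 0.0, 88.0]
contact_force: [-6.8, 1.2, 4.6]
opening: 0.0322
```

>>> {"method": "drive_tool", "body": {"increments": [0, 1, 0, 0, 0, 0, 32, 0, 2, 0, 0, 0, 0, 32, 0, 3, 0, 0, 0, 0, 32]}}

```text
t: 5.38
ee_pos: [0.5584, 0.1855, 0.1016]
ee_rot: [-179.4, 0.1, 88.0]
contact_force: [-10.7, 0.1, 9.0]
opening: 0.0319
```

>>> {"method": "drive_tool", "body": {"increments": [0, 1, 0, 0, 0, 0, 32, 0, 2, 0, 0, 0, 0, 32, 0, 3, 0, 0, 0, 0, 32]}}

```text
t: 5.75
ee_pos: [0.5585, 0.1854, 0.1014]
ee_rot: [-179.0, 0.1, 88.0]
contact_force: [-16.4, 0.8, 13.2]
opening: 0.0318
```

>>> {"method": "drive_tool", "body": {"increments": [0, -6, 0, 0, 0, 0, 32, 0, -10, 0, 0, 0, 0, 32, 0, -10, 0, 0, 0, 0, 32]}}

```text
t: 6.12
ee_pos: [0.5565, 0.1857, 0.1022]
ee_rot: [179.9, -0.0, 88.0]
contact_force: [0.4, -0.2, -0.4]
opening: 0.0322
```

```bash
python3 - <<'E'
from h import *
S=optics.grab_frame("side")
zoom(S["img"],(200,130,340,300),3.4,"s3.png")
cv2.imwrite("pics/side3.png",S["img"])
o=cv2.imread("pics/side0.png")
# unit panel shift check by phase/template
for (x0,y0,x1,y1) in ((215,255,245,300),(222,245,240,262)):
    t=o[y0:y1,x0:x1]; r=cv2.matchTemplate(S["img"][y0-5:y1+5,x0-5:x1+5],t,cv2.TM_SQDIFF); print(np.round(r[3:8,3:8]/1e3).astype(int))
print(ctrl.get_obs()["contact_force"],ctrl.get_obs()["ee_pos"])
E
```

```text
[[1982 1129  708  939 1481]
 [1919  947  408  675 1315]
 [1911  871  221  555 1292]
 [2115 1142  545  761 1453]
 [2657 1781 1227 1328 1882]]
[[679 550 429 357 353]
 [447 313 210 198 220]
 [285 141  55  49  67]
 [365 277 232 193 164]
 [470 441 422 378 331]]
[ 1.1011571  -0.58580777  0.28899693] [0.55667265 0.18566499 0.10229439]
```

View pics/s3.png

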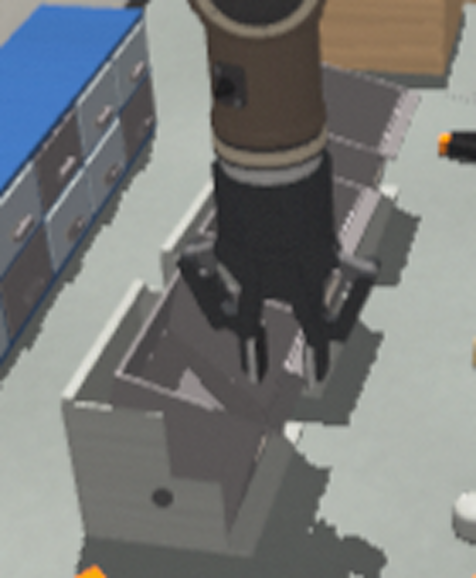

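>>> {"method": "drive_tool", "body": {"increments": [0, 8, -1, 0, 0, 0, 32, 0, 9, -3, 0, 0, 0, 32, 0, 10.5, -5, 0, 0, 0, 32]}}

```text
t: 6.55
ee_pos: [0.562, 0.1853, 0.1066]
ee_rot: [-179.3, 0.1, 88.0]
contact_force: [-9.5, 0.6, 6.9]
opening: 0.0321
```

>>> {"method": "drive_tool", "body": {"increments": [0, 1, -1, 0, 0, 0, 32, 0, 2, -2, 0, 0, 0, 32]}}

```text
t: 6.8
ee_pos: [0.564, 0.1852, 0.1089]
ee_rot: [-179.3, 0.1, 88.0]
contact_force: [-10.4, 1.1, 9.2]
opening: 0.0319
```

```bash
python3 - <<'E'
from h import *
S=optics.grab_frame("side")
zoom(S["img"],(200,130,340,300),3.4,"s4.png")
E
```

```text
(no output)
```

View pics/s4.png

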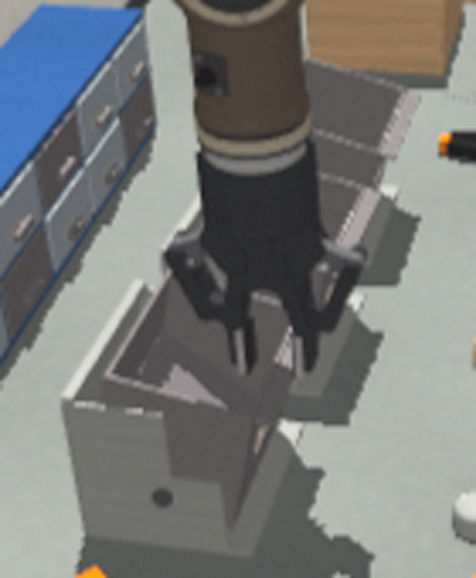

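>>> {"method": "drive_tool", "body": {"increments": [0, 0, -2, 0, 0, 0, 32, 0, 0, -4, 0, 0, 0, 32]}}

```text
t: 7.1
ee_pos: [0.5673, 0.1852, 0.1132]
ee_rot: [-179.8, 0.0, 88.0]
contact_force: [-3.7, 0.7, 2.8]
opening: 0.032
```

```bash
python3 - <<'E'
from h import *
S=optics.grab_frame("side")
zoom(S["img"],(200,130,340,300),3.4,"s5.png"); o=ctrl.get_obs();print(o["contact_force"],o["moment"],o["ee_pos"])
E
```

```text
[-5.39044105 -0.40558183  4.67330175] [-0.03248887  0.98889878  0.03358864] [0.56782557 0.18528099 0.11357665]
```

View pics/s5.png

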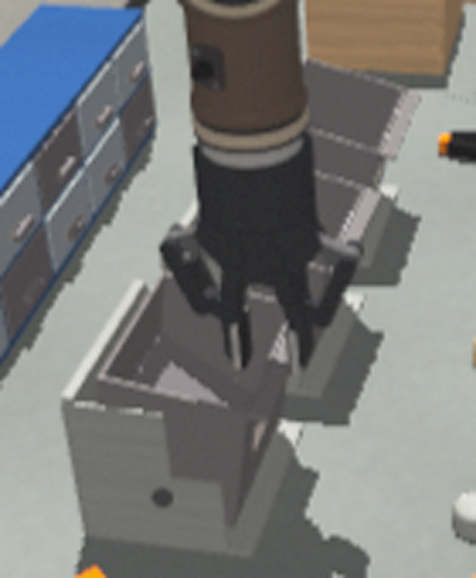

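>>> {"method": "drive_tool", "body": {"increments": [0, 1.5, -2, 0, 0, 0, 32, 0, 3, -4, 0, 0, 0, 32]}}

```text
t: 7.4
ee_pos: [0.5706, 0.185, 0.1166]
ee_rot: [-179.9, 0.0, 88.0]
contact_force: [-4.9, 0.5, 0.4]
opening: 0.0323
```

>>> {"method": "drive_tool", "body": {"increments": [0, 0, -2, 0, 0, 0, 32]}}

```text
t: 7.52
ee_pos: [0.5714, 0.185, 0.1184]
ee_rot: [-180.0, 0.0, 88.0]
contact_force: [-2.9, 0.5, -2.7]
opening: 0.0321
```

```bash
python3 - <<'E'
from h import *
o=ctrl.get_obs();print(o["contact_force"],o["moment"],o["ee_pos"])
E
```

```text
[-2.89460421  0.51052443 -2.67285442] [ 0.03813065  0.39705496 -0.0279773 ] [0.57143509 0.18498081 0.11843998]
```

>>> {"method": "drive_tool", "body": {"increments": [0, -4, 0, 0, 0, 0, 22, 0, -5, 0, 0, 0, 0, 22, 0, -5, 0, 0, 0, 0, 22]}}

```text
t: 7.9
ee_pos: [0.5668, 0.1853, 0.1194]
ee_rot: [180.0, -0.0, 88.0]
contact_force: [-2.9, 0.5, -0.2]
opening: 0.0222
```

>>> {"method": "drive_tool", "body": {"increments": [0, -2, 1, 0, 0, 0, 22, 0, -3, 2, 0, 0, 0, 22]}}

```text
t: 8.15
ee_pos: [0.5651, 0.1857, 0.1179]
ee_rot: [179.8, -0.0, 88.0]
contact_force: [0.4, -0.2, -0.3]
opening: 0.0221
```

>>> {"method": "drive_tool", "body": {"increments": [0, -1, 0.7, 0, 0, 0, 22, 0, -2, 1.4, 0, 0, 0, 22]}}

```text
t: 8.4
ee_pos: [0.562, 0.1856, 0.116]
ee_rot: [179.9, -0.0, 88.0]
contact_force: [0.0, 0.6, 0.8]
opening: 0.0222
```

>>> {"method": "drive_tool", "body": {"increments": [0, -1, 0.7, 0, 0, 0, 22, 0, -2, 1.4, 0, 0, 0, 22]}}

```text
t: 8.65
ee_pos: [0.5599, 0.1856, 0.1145]
ee_rot: [179.9, -0.0, 88.0]
contact_force: [0.6, 1.0, -0.9]
opening: 0.0218
```

>>> {"method": "drive_tool", "body": {"increments": [0, -1, 0.7, 0, 0, 0, 22, 0, -2, 1.4, 0, 0, 0, 22]}}

```text
t: 8.9
ee_pos: [0.5576, 0.1857, 0.113]
ee_rot: [180.0, -0.0, 88.0]
contact_force: [1.2, -1.3, 0.1]
opening: 0.0222
```

>>> {"method": "drive_tool", "body": {"increments": [0, -1, 0.7, 0, 0, 0, 22, 0, -2, 1.4, 0, 0, 0, 22]}}

```text
t: 9.15
ee_pos: [0.5555, 0.1858, 0.1116]
ee_rot: [180.0, -0.0, 88.0]
contact_force: [1.1, 0.3, -1.0]
opening: 0.0219
```

>>> {"method": "drive_tool", "body": {"increments": [0, -1, 0.8, 0, 0, 0, 22, 0, -2, 1.6, 0, 0, 0, 22]}}

```text
t: 9.4
ee_pos: [0.5535, 0.1858, 0.11]
ee_rot: [180.0, 0.0, 88.0]
contact_force: [0.5, 0.3, -0.5]
opening: 0.0219
```

```bash
python3 - <<'E'
from h import *
S=optics.grab_frame("side")
zoom(S["img"],(200,130,340,300),3.4,"s6.png"); o=ctrl.get_obs();print(o["contact_force"],o["moment"],o["ee_pos"])
E
```

```text
[ 0.28164908  0.02068713 -0.97980458] [-0.01679736 -0.20621015 -0.03865178] [0.55318435 0.18580181 0.10988182]
```

View pics/s6.png

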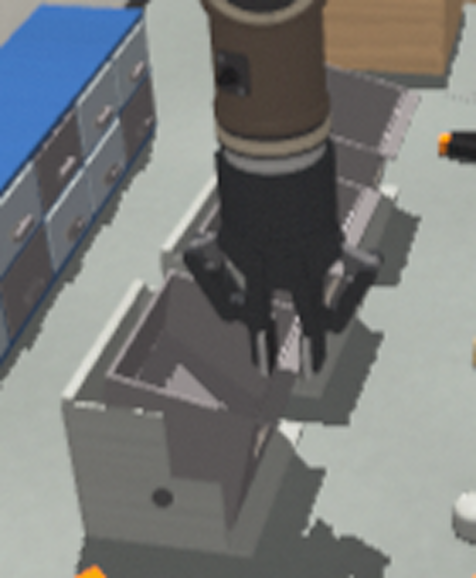

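>>> {"method": "drive_tool", "body": {"increments": [0, -1.5, 1.5, 0, 0, 0, 22, 0, -3, 3, 0, 0, 0, 22, 0, -4.5, 4.5, 0, 0, 0, 22, 0, -6, 6, 0, 0, 0, 22]}}

```text
t: 9.95
ee_pos: [0.549, 0.1862, 0.105]
ee_rot: [179.8, -0.0, 88.0]
contact_force: [3.0, 0.1, 1.4]
opening: 0.022
```

>>> {"method": "drive_tool", "body": {"increments": [0, -1.5, 1.5, 0, 0, 0, 22, 0, -3, 3.2, 0, 0, 0, 22, 0, -4.5, 5, 0, 0, 0, 22]}}

```text
t: 10.32
ee_pos: [0.544, 0.1863, 0.0992]
ee_rot: [179.9, -0.0, 88.0]
contact_force: [5.9, -0.6, 1.1]
opening: 0.022
```

>>> {"method": "drive_tool", "body": {"increments": [0, -1.5, 1.5, 0, 0, 0, 22, 0, -3, 3.2, 0, 0, 0, 22]}}

```text
t: 10.58
ee_pos: [0.5418, 0.1864, 0.0961]
ee_rot: [179.8, -0.0, 88.0]
contact_force: [6.8, -0.2, -0.2]
opening: 0.0218
```

>>> {"method": "drive_tool", "body": {"increments": [0, -1, 1.2, 0, 0, 0, 22, 0, -2, 2.4, 0, 0, 0, 22]}}

```text
t: 10.82
ee_pos: [0.5412, 0.1866, 0.0949]
ee_rot: [179.6, -0.1, 88.0]
contact_force: [7.2, -1.4, 5.1]
opening: 0.022
```

>>> {"method": "drive_tool", "body": {"increments": [0, -1, 1.2, 0, 0, 0, 22, 0, -2, 2.4, 0, 0, 0, 22]}}

```text
t: 11.08
ee_pos: [0.5406, 0.1868, 0.0938]
ee_rot: [179.4, -0.1, 88.0]
contact_force: [6.6, -1.7, 9.4]
opening: 0.022
```

```bash
python3 - <<'E'
from h import *
S=optics.grab_frame("side")
zoom(S["img"],(200,130,340,300),3.4,"s7.png"); o=ctrl.get_obs();print(o["contact_force"],o["moment"],o["ee_pos"])
# predicted rear rim left corner & lip in zoom coords
def P(ox,oy,yaw,th,bx,by,bz):
    X=bx*np.cos(th)-bz*np.sin(th); Z=46+bz*np.cos(th)+bx*np.sin(th)
    a=np.radians(yaw); return np.array([ox+X*np.cos(a)-by*np.sin(a),oy+X*np.sin(a)+by*np.cos(a),Z])/1000
for th in (0,.1,.2,.3,.35,.42):
    print(th,[np.round((proj(S,P(625.2,184,-2,th,*b))-[200,130])*3.4) for b in ((50,64,85),(-64,64,83))])
E
```

```text
[ 7.97662553 -1.78650861  7.16514057] [-0.33763552 -1.37661485 -0.04656253] [0.54060818 0.18686557 0.0937904 ]
0 [array([ 81., 384.]), array([248., 406.])]
0.1 [array([ 92., 380.]), array([261., 415.])]
0.2 [array([105., 377.]), array([272., 426.])]
0.3 [array([118., 375.]), array([283., 437.])]
0.35 [array([125., 375.]), array([287., 442.])]
0.42 [array([135., 375.]), array([293., 450.])]
```

View pics/s7.png

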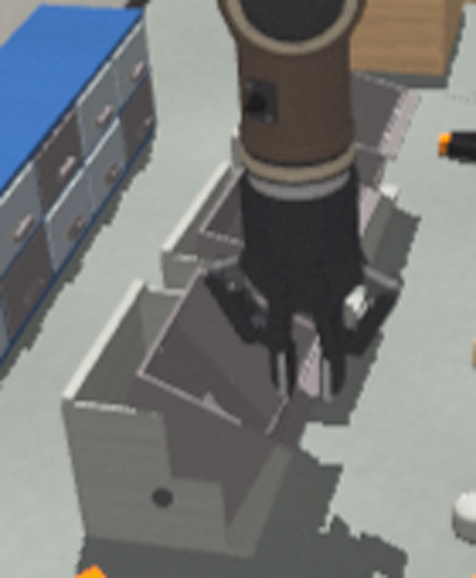

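The rear rim corner is at (139,373), and a 0.42 tilt predicts (135,375), so the left bin is at its outer stop. It swung freely and then dragged, so its pivots are worn. Next is the middle unit.

>>> {"method": "drive_tool", "body": {"increments": [0, 4, -1, 0, 0, 0, 32, 0, 5, -2, 0, 0, 0, 32, 0, 5, -25, 0, 0, 0, 32, 0, 5, -70, 0, 0, 0, 32, 0, 5, -70, 0, 0, 0, 32]}}

```text
t: 11.75
ee_pos: [0.5422, 0.187, 0.1637]
ee_rot: [179.8, -0.1, 88.0]
contact_force: [0.8, -0.5, -0.3]
opening: 0.0321
```

```bash
python3 - <<'E'
from h import *
S=optics.grab_frame("side");cv2.imwrite("pics/side8.png",S["img"])
zoom(S["img"],(200,130,340,300),3.4,"s8.png"); o=ctrl.get_obs();print(o["contact_force"],o["ee_pos"])
plan(549,5,165,85)
E
```

```text
[-0.04801572 -0.01845427 -1.09539566] [0.54065016 0.18647287 0.16165495]
row [-181.1   14.7   -3.4] [-0.    -0.     0.052]
```

View pics/s8.png

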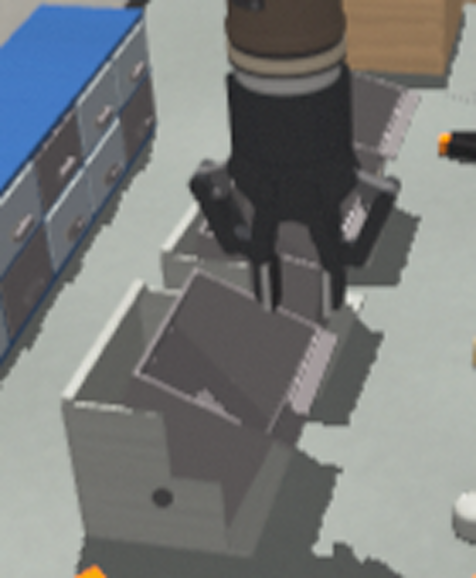

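>>> {"method": "drive_tool", "body": {"increments": [-60, 5, -5, 0, 0, 0.02, 26, -120, 10, -5, 0, 0, 0.04, 26, -181, 13, -5, 0, 0, 0.052, 26, -181, 13, -5, 0, 0, 0.052, 26, -181, 13, -5, 0, 0, 0.052, 26, -181, 13, -5, 0, 0, 0.052, 26, -181, 13, 20, 0, 0, 0.052, 26, -181, 13, 20, 0, 0, 0.052, 26]}}

```text
t: 12.8
ee_pos: [0.5454, 0.0066, 0.1389]
ee_rot: [-179.7, -0.0, 85.1]
contact_force: [-0.7, -0.4, 0.7]
opening: 0.0258
```

```bash
python3 - <<'E'
from h import *
S=optics.grab_frame("side");T=optics.grab_frame("top")
zoom(S["img"],(240,110,340,250),4,"s9.png"); o=ctrl.get_obs();print(o["contact_force"],o["ee_pos"],o["ee_rot"])
E
```

```text
[ 0.54686518 -0.40832484 -0.4216713 ] [0.54745645 0.00602247 0.14100758] [-1.79950272e+02 -3.96392443e-03  8.51176006e+01]
```

View pics/s9.png

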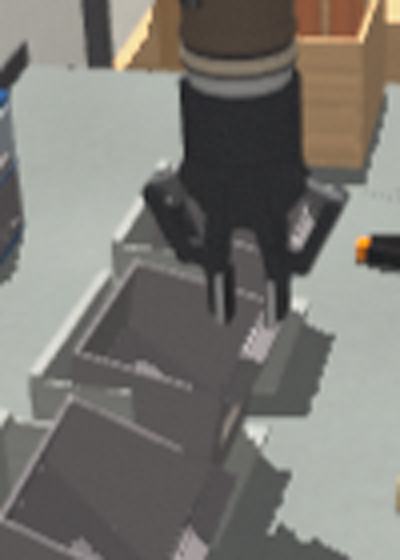

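>>> {"method": "drive_tool", "body": {"increments": [0, -2, 12, 0, 0, 0, 28, 0, -2, 25, 0, 0, 0, 28, 0, -2, 38, 0, 0, 0, 28, 0, -2, 38, 0, 0, 0, 28]}}

```text
t: 13.4
ee_pos: [0.5441, 0.0051, 0.1012]
ee_rot: [-179.8, 0.0, 85.0]
contact_force: [-0.3, -0.5, 0.3]
opening: 0.028
```

>>> {"method": "drive_tool", "body": {"increments": [0, 2, -1, 0, 0, 0, 28, 0, 4, -2, 0, 0, 0, 28]}}

```text
t: 13.65
ee_pos: [0.5485, 0.0048, 0.1048]
ee_rot: [-179.8, 0.0, 85.0]
contact_force: [-4.1, 0.5, -1.9]
opening: 0.0277
```

>>> {"method": "drive_tool", "body": {"increments": [0, 1, -1.2, 0, 0, 0, 28, 0, 2, -2.4, 0, 0, 0, 28]}}

```text
t: 13.9
ee_pos: [0.5506, 0.0047, 0.1071]
ee_rot: [-179.9, 0.0, 85.0]
contact_force: [-3.2, 0.4, -1.1]
opening: 0.0283
```

>>> {"method": "drive_tool", "body": {"increments": [0, 1, -1.2, 0, 0, 0, 28, 0, 2, -2.4, 0, 0, 0, 28]}}

```text
t: 14.15
ee_pos: [0.5533, 0.0044, 0.1099]
ee_rot: [-180.0, 0.0, 85.0]
contact_force: [-3.9, 0.4, -1.1]
opening: 0.0277
```

>>> {"method": "drive_tool", "body": {"increments": [0, -3, 0, 0, 0, 0, 22, 0, -5, 1, 0, 0, 0, 22, 0, -6, 2, 0, 0, 0, 22]}}

```text
t: 14.52
ee_pos: [0.5498, 0.0047, 0.1088]
ee_rot: [179.7, -0.0, 85.0]
contact_force: [0.1, 0.3, -0.3]
opening: 0.022
```

>>> {"method": "drive_tool", "body": {"increments": [0, -1, 0.8, 0, 0, 0, 22, 0, -2, 1.6, 0, 0, 0, 22]}}

```text
t: 14.78
ee_pos: [0.5466, 0.005, 0.1065]
ee_rot: [179.9, -0.0, 85.0]
contact_force: [1.1, -0.2, 0.2]
opening: 0.0218
```

>>> {"method": "drive_tool", "body": {"increments": [0, -1, 0.8, 0, 0, 0, 22, 0, -2, 1.6, 0, 0, 0, 22]}}

```text
t: 15.02
ee_pos: [0.5459, 0.0051, 0.1058]
ee_rot: [179.7, -0.0, 85.0]
contact_force: [2.8, 0.6, 2.6]
opening: 0.0219
```

>>> {"method": "drive_tool", "body": {"increments": [0, -1, 0.8, 0, 0, 0, 22, 0, -2, 1.6, 0, 0, 0, 22]}}

```text
t: 15.28
ee_pos: [0.5434, 0.0053, 0.1037]
ee_rot: [179.8, -0.0, 85.0]
contact_force: [5.4, -0.3, 0.1]
opening: 0.0221
```

>>> {"method": "drive_tool", "body": {"increments": [0, -1, 0.9, 0, 0, 0, 22, 0, -2, 1.8, 0, 0, 0, 22]}}

```text
t: 15.52
ee_pos: [0.5415, 0.0054, 0.1017]
ee_rot: [179.8, -0.0, 85.0]
contact_force: [6.5, 0.4, -1.3]
opening: 0.0219
```

>>> {"method": "drive_tool", "body": {"increments": [0, -1, 0.9, 0, 0, 0, 22, 0, -2, 1.8, 0, 0, 0, 22]}}

```text
t: 15.78
ee_pos: [0.5399, 0.0056, 0.0999]
ee_rot: [179.7, -0.0, 85.0]
contact_force: [6.8, -0.9, 0.2]
opening: 0.0218
```

>>> {"method": "drive_tool", "body": {"increments": [0, 3, 0, 0, 0, 0, 28, 0, 4, -5, 0, 0, 0, 28, 0, 4, -25, 0, 0, 0, 28, 0, 4, -65, 0, 0, 0, 28, 0, 4, -65, 0, 0, 0, 28]}}

```text
t: 16.4
ee_pos: [0.5436, 0.0054, 0.1676]
ee_rot: [179.7, -0.0, 85.0]
contact_force: [0.6, -0.3, 0.5]
opening: 0.028
```

```bash
python3 - <<'E'
from h import *
S=optics.grab_frame("side");T=optics.grab_frame("top")
zoom(S["img"],(240,110,340,250),4,"s10.png"); o=ctrl.get_obs();print(o["contact_force"],o["ee_pos"],o["ee_rot"])
plan(541,-188,165,88.4)
E
```

```text
[-1.02373764  0.02016842  0.32596711] [0.54096486 0.00551871 0.16439042] [-1.79930800e+02  7.33234261e-04  8.50161676e+01]
row [-192.8   16.8   -0.6] [-0.001 -0.    -0.059]
```

View pics/s10.png

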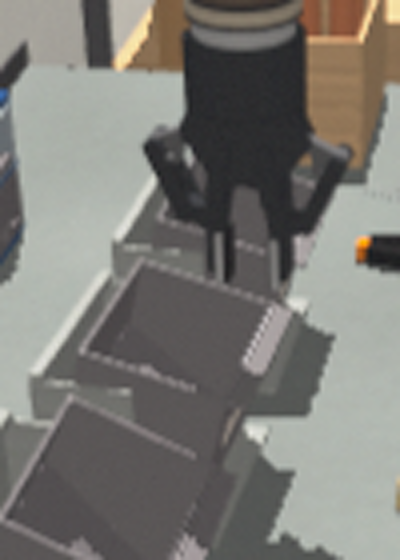

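The middle bin dragged straight away in both directions (about 4 N closing, 5 to 7 N opening), so it is firm. Next is the right unit.

>>> {"method": "drive_tool", "body": {"increments": [-60, 5, -5, 0, 0, -0.02, 28, -120, 10, -5, 0, 0, -0.04, 28, -193, 16, -5, 0, 0, -0.059, 28, -193, 16, -5, 0, 0, -0.059, 28, -193, 16, -5, 0, 0, -0.059, 28, -193, 16, -5, 0, 0, -0.059, 28, -193, 16, 25, 0, 0, -0.059, 28, -193, 16, 25, 0, 0, -0.059, 28, -193, 16, 25, 0, 0, -0.059, 28]}}

```text
t: 17.62
ee_pos: [0.5412, -0.1872, 0.1399]
ee_rot: [180.0, -0.0, 88.5]
contact_force: [-0.2, 0.3, 0.2]
opening: 0.0277
```

```bash
python3 - <<'E'
from h import *
S=optics.grab_frame("side")
zoom(S["img"],(240,90,340,230),4,"s11.png"); o=ctrl.get_obs();print(o["contact_force"],o["ee_pos"],o["ee_rot"])
E
```

```text
[-0.02608614 -0.21101023  0.13420061] [ 0.5416088  -0.18761143  0.14040112] [1.79931712e+02 2.35974915e-02 8.84689917e+01]
```

View pics/s11.png

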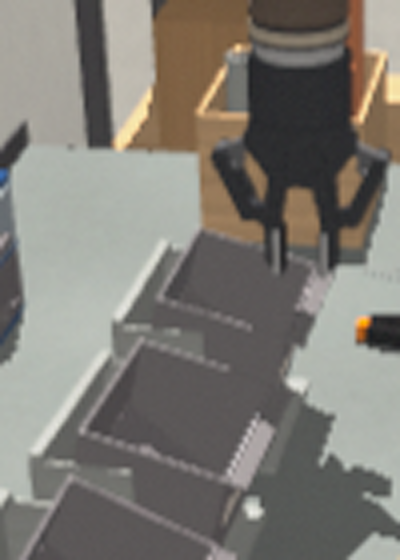

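>>> {"method": "drive_tool", "body": {"increments": [0, -4, 5, 0, 0, 0, 30, 0, -4, 20, 0, 0, 0, 30, 0, -4, 40, 0, 0, 0, 30, 0, -4, 40, 0, 0, 0, 30]}}

```text
t: 18.18
ee_pos: [0.5348, -0.1874, 0.097]
ee_rot: [-179.7, -0.1, 88.4]
contact_force: [0.2, 0.4, 0.2]
opening: 0.0301
```

>>> {"method": "drive_tool", "body": {"increments": [0, 3, -0.5, 0, 0, 0, 30, 0, 5, -1, 0, 0, 0, 30]}}

```text
t: 18.42
ee_pos: [0.5429, -0.1886, 0.1014]
ee_rot: [179.9, 0.0, 88.4]
contact_force: [-1.0, -0.2, -0.1]
opening: 0.0298
```

>>> {"method": "drive_tool", "body": {"increments": [0, 1, -1, 0, 0, 0, 30, 0, 2, -2.2, 0, 0, 0, 30]}}

```text
t: 18.68
ee_pos: [0.544, -0.1884, 0.103]
ee_rot: [180.0, 0.0, 88.4]
contact_force: [-0.6, -0.2, -0.2]
opening: 0.0298
```

>>> {"method": "drive_tool", "body": {"increments": [0, 1, -1.2, 0, 0, 0, 30, 0, 2, -2.4, 0, 0, 0, 30]}}

```text
t: 18.92
ee_pos: [0.5459, -0.1884, 0.1052]
ee_rot: [-180.0, 0.0, 88.4]
contact_force: [-1.6, -0.9, -0.1]
opening: 0.0301
```

>>> {"method": "drive_tool", "body": {"increments": [0, 1, -1.2, 0, 0, 0, 30, 0, 2, -2.4, 0, 0, 0, 30]}}

```text
t: 19.18
ee_pos: [0.5479, -0.1885, 0.1075]
ee_rot: [-180.0, 0.0, 88.4]
contact_force: [-0.8, 0.4, 0.2]
opening: 0.0301
```

>>> {"method": "drive_tool", "body": {"increments": [0, 1, -1.2, 0, 0, 0, 30, 0, 2, -2.4, 0, 0, 0, 30]}}

```text
t: 19.42
ee_pos: [0.5492, -0.1882, 0.1095]
ee_rot: [-179.9, -0.0, 88.4]
contact_force: [-2.2, -0.0, -1.7]
opening: 0.0301
```

```bash
python3 - <<'E'
from h import *
S=optics.grab_frame("side")
zoom(S["img"],(240,90,340,230),4,"s12.png")
E
```

```text
(no output)
```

View pics/s12.png

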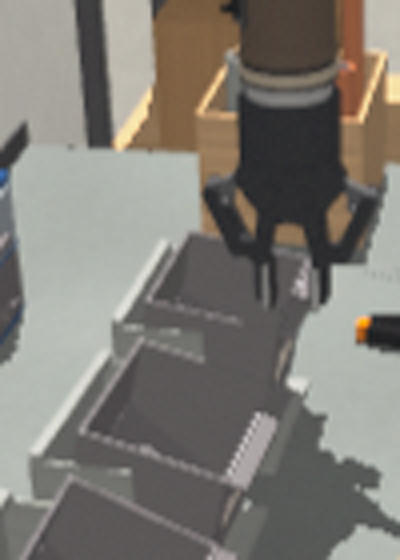

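The rear corner moved from (160,297) to (149,302) under only about 1 N, so this bin swings free and is worn. I'll tip it right out.

>>> {"method": "drive_tool", "body": {"increments": [0, -4, 0, 0, 0, 0, 22, 0, -6, 1, 0, 0, 0, 22, 0, -8, 2, 0, 0, 0, 22, 0, -10, 3.5, 0, 0, 0, 22]}}

```text
t: 19.98
ee_pos: [0.5406, -0.1883, 0.1066]
ee_rot: [179.9, 0.0, 88.4]
contact_force: [1.3, -0.1, -0.5]
opening: 0.0218
```

>>> {"method": "drive_tool", "body": {"increments": [0, -1.5, 1.5, 0, 0, 0, 22, 0, -3, 2.7, 0, 0, 0, 22, 0, -4.5, 4, 0, 0, 0, 22]}}

```text
t: 20.35
ee_pos: [0.5355, -0.1881, 0.1023]
ee_rot: [180.0, 0.0, 88.4]
contact_force: [1.4, -0.1, 0.4]
opening: 0.022
```

>>> {"method": "drive_tool", "body": {"increments": [0, -1.5, 1.5, 0, 0, 0, 22, 0, -3, 3, 0, 0, 0, 22, 0, -4.5, 4.5, 0, 0, 0, 22]}}

```text
t: 20.72
ee_pos: [0.5317, -0.1882, 0.0984]
ee_rot: [179.9, 0.0, 88.4]
contact_force: [1.9, 0.9, 3.3]
opening: 0.0217
```

>>> {"method": "drive_tool", "body": {"increments": [0, -1.7, 1.2, 0, 0, 0, 22, 0, -3.4, 2.5, 0, 0, 0, 22, 0, -5, 4, 0, 0, 0, 22]}}

```text
t: 21.1
ee_pos: [0.5285, -0.1882, 0.0948]
ee_rot: [179.6, 0.1, 88.4]
contact_force: [7.3, 0.8, 0.3]
opening: 0.0222
```

>>> {"method": "drive_tool", "body": {"increments": [0, -1.5, 1.2, 0, 0, 0, 22, 0, -3, 2.5, 0, 0, 0, 22]}}

```text
t: 21.35
ee_pos: [0.5269, -0.1883, 0.0925]
ee_rot: [179.5, 0.1, 88.3]
contact_force: [9.6, 1.3, -1.7]
opening: 0.0219
```

>>> {"method": "drive_tool", "body": {"increments": [0, 0, 1.5, 0, 0, 0, 22, 0, -0.5, 3, 0, 0, 0, 22]}}

```text
t: 21.6
ee_pos: [0.5263, -0.1885, 0.0906]
ee_rot: [179.5, 0.1, 88.4]
contact_force: [6.0, 1.6, 8.2]
opening: 0.0222
```

```bash
python3 - <<'E'
from h import *
S=optics.grab_frame("side")
zoom(S["img"],(240,90,340,230),4,"s13.png"); o=ctrl.get_obs();print(o["contact_force"],o["ee_pos"],o["ee_rot"])
def P(ox,oy,yaw,th,bx,by,bz):
    X=bx*np.cos(th)-bz*np.sin(th); Z=46+bz*np.cos(th)+bx*np.sin(th)
    a=np.radians(yaw); return np.array([ox+X*np.cos(a)-by*np.sin(a),oy+X*np.sin(a)+by*np.cos(a),Z])/1000
for th in (0.1,.2,.3,.35,.42):
    print(th,[np.round((proj(S,P(608.3,-191,-1.6,th,*b))-[240,90])*4) for b in ((50,64,85),(-64,64,83))])
E
```

```text
[6.26702676 2.58724411 6.23264854] [ 0.52618884 -0.18844199  0.09056946] [1.79528167e+02 9.61223232e-02 8.83662119e+01]
0.1 [array([141., 302.]), array([290., 330.])]
0.2 [array([152., 299.]), array([300., 340.])]
0.3 [array([165., 297.]), array([309., 350.])]
0.35 [array([171., 296.]), array([313., 356.])]
0.42 [array([180., 295.]), array([318., 364.])]
```

View pics/s13.png

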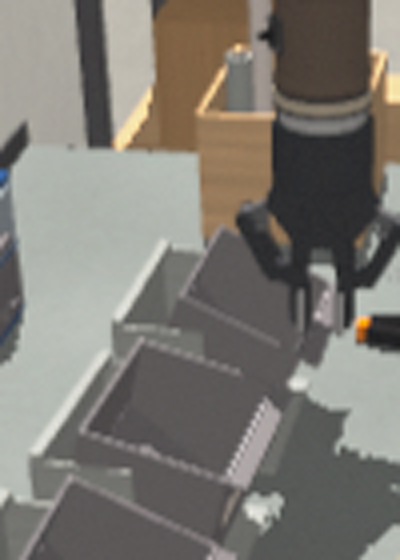

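>>> {"method": "drive_tool", "body": {"increments": [0, 4, -1, 0, 0, 0, 32, 0, 5, -2, 0, 0, 0, 32, 0, 5, -25, 0, 0, 0, 32, 0, 5, -72, 0, 0, 0, 32, 0, 5, -72, 0, 0, 0, 32]}}

```text
t: 22.28
ee_pos: [0.5293, -0.1891, 0.1637]
ee_rot: [179.7, 0.2, 88.4]
contact_force: [0.5, -1.2, 1.2]
opening: 0.0316
```

```bash
python3 - <<'E'
from h import *
S=optics.grab_frame("side")
zoom(S["img"],(240,90,340,230),4,"s14.png"); o=ctrl.get_obs();print(o["contact_force"],o["ee_pos"],o["ee_rot"])
t=lambda p:((p[0]+.5)/4-.5+240,(p[1]+.5)/4-.5+90)
plan(541,5.5,140,85)
E
```

```text
[-0.17497462  0.74040422  0.23930515] [ 0.52771025 -0.18830901  0.16157247] [1.79916911e+02 6.25499344e-02 8.83939804e+01]
row [194.1   7.8  21.4] [0.001 0.001 0.059]
```

View pics/s14.png

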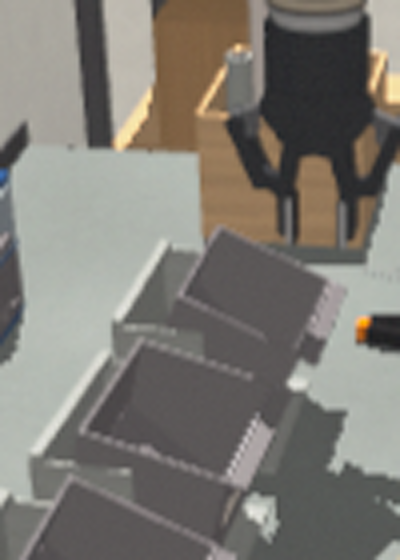

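The right bin stays tipped out, with its rear corner at (178,297). Now I'll nearly shut the middle bin before loading it.

>>> {"method": "drive_tool", "body": {"increments": [60, 3, -3, 0, 0, 0.02, 32, 120, 5, -3, 0, 0, 0.04, 32, 194, 8, -3, 0, 0, 0.059, 32, 194, 8, -3, 0, 0, 0.059, 32, 194, 8, 0, 0, 0, 0.059, 32, 194, 8, 10, 0, 0, 0.059, 32, 194, 8, 21, 0, 0, 0.059, 32, 194, 8, 30, 0, 0, 0.059, 32, 194, 8, 45, 0, 0, 0.059, 32, 194, 8, 60, 0, 0, 0.059, 32, 194, 8, 60, 0, 0, 0.059, 32]}}

```text
t: 23.7
ee_pos: [0.5392, 0.0059, 0.0984]
ee_rot: [-179.8, 0.0, 85.0]
contact_force: [0.4, 0.2, 0.4]
opening: 0.032
```

>>> {"method": "drive_tool", "body": {"increments": [0, 3, 0, 0, 0, 0, 32, 0, 5, -1, 0, 0, 0, 32]}}

```text
t: 23.95
ee_pos: [0.5467, 0.0054, 0.102]
ee_rot: [179.9, -0.0, 85.0]
contact_force: [0.9, -0.4, 0.5]
opening: 0.032
```

>>> {"method": "drive_tool", "body": {"increments": [0, 1.5, -1.8, 0, 0, 0, 32, 0, 3, -3.6, 0, 0, 0, 32]}}

```text
t: 24.2
ee_pos: [0.5482, 0.0052, 0.105]
ee_rot: [-179.9, 0.0, 85.0]
contact_force: [-2.0, 0.4, -0.8]
opening: 0.032
```

>>> {"method": "drive_tool", "body": {"increments": [0, 1.5, -1.8, 0, 0, 0, 32, 0, 3, -3.6, 0, 0, 0, 32, 0, 4.5, -5, 0, 0, 0, 32]}}

```text
t: 24.58
ee_pos: [0.5517, 0.005, 0.1095]
ee_rot: [-179.8, 0.0, 85.0]
contact_force: [-5.4, -0.1, -0.7]
opening: 0.0323
```

>>> {"method": "drive_tool", "body": {"increments": [0, 1.5, -1.7, 0, 0, 0, 32, 0, 3, -3.4, 0, 0, 0, 32, 0, 4.5, -5, 0, 0, 0, 32]}}

```text
t: 24.95
ee_pos: [0.5569, 0.0046, 0.1149]
ee_rot: [-179.9, -0.0, 85.0]
contact_force: [-5.6, -0.0, 0.6]
opening: 0.0323
```

>>> {"method": "drive_tool", "body": {"increments": [0, 1.5, -1.5, 0, 0, 0, 32, 0, 3, -3, 0, 0, 0, 32, 0, 4, -4, 0, 0, 0, 32]}}

```text
t: 25.32
ee_pos: [0.5615, 0.0041, 0.1191]
ee_rot: [-179.9, -0.0, 85.0]
contact_force: [-5.2, 0.3, 0.3]
opening: 0.0321
```

```bash
python3 - <<'E'
from h import *
S=optics.grab_frame("side")
zoom(S["img"],(240,110,340,250),4,"s15.png"); o=ctrl.get_obs();print(o["contact_force"],o["ee_pos"],o["ee_rot"])
def P(ox,oy,yaw,th,bx,by,bz):
    X=bx*np.cos(th)-bz*np.sin(th); Z=46+bz*np.cos(th)+bx*np.sin(th)
    a=np.radians(yaw); return np.array([ox+X*np.cos(a)-by*np.sin(a),oy+X*np.sin(a)+by*np.cos(a),Z])/1000
for th in (0,.05,.1,.15):
    print(th,[np.round((proj(S,P(611.6,3.3,-5,th,*b))-[240,110])*4) for b in ((50,64,85),(-64,64,83))])
E
```

```text
[-5.76919267  0.2516934   1.94522591] [0.56168305 0.00413692 0.11927064] [-1.79970114e+02 -9.22659304e-03  8.50145559e+01]
0 [array([ 47., 361.]), array([216., 385.])]
0.05 [array([ 53., 359.]), array([222., 390.])]
0.1 [array([ 59., 356.]), array([228., 395.])]
0.15 [array([ 66., 355.]), array([234., 401.])]
```

View pics/s15.png

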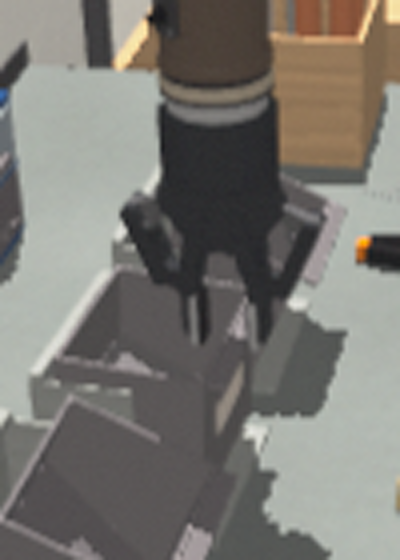

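Rear corner at (50,360), so the tilt is about 0.03. Now the adapter.

```bash
python3 - <<'E'
from h import *
o=ctrl.get_obs(); p=o["ee_pos"]*1000
plan(418.5,7.5,130,175)
E
```

```text
row [  -9.1 -142.9  -10.7] [-0.000e+00 -1.000e-03 -1.571e+00]
```

>>> {"method": "drive_tool", "body": {"increments": [0, -5, 0, 0, 0, 0, 34, 0, -5, -20, 0, 0, 0, 34, 0, -5, -55, 0, 0, 0, 50, 0, -30, -55, 0, 0, -0.17, 70, 0, -60, -55, 0, 0, -0.34, 70, 0, -90, -55, 0, 0, -0.51, 70, 0, -120, -40, 0, 0, -0.68, 70, -9, -142, -30, 0, 0, -0.85, 70, -9, -142, -30, 0, 0, -1.02, 70, -9, -142, -20, 0, 0, -1.19, 70, -9, -142, -11, 0, 0, -1.36, 70, -9, -142, -11, 0, 0, -1.571, 70]}}

```text
t: 26.88
ee_pos: [0.4212, 0.0071, 0.1304]
ee_rot: [-180.0, 0.3, 174.0]
contact_force: [-0.2, 0.5, -0.4]
opening: 0.0699
```

```bash
python3 - <<'E'
from h import *
S=optics.grab_frame("side");T=optics.grab_frame("top")
zoom(S["img"],(290,140,410,270),4.4,"s16.png")
zoom(T["img"],(235,120,435,250),4,"t16.png")
plan(418.5,7.5,33,175)
E
```

```text
row [ 3.5  0.1 97.8] [-0.     0.005 -0.023]
```

View pics/s16.png

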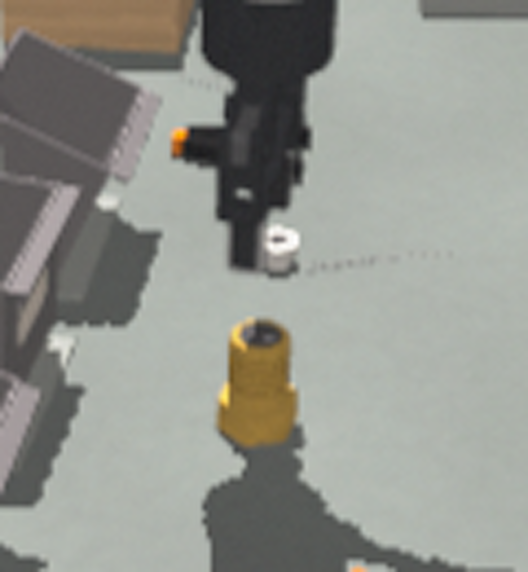

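View pics/t16.png

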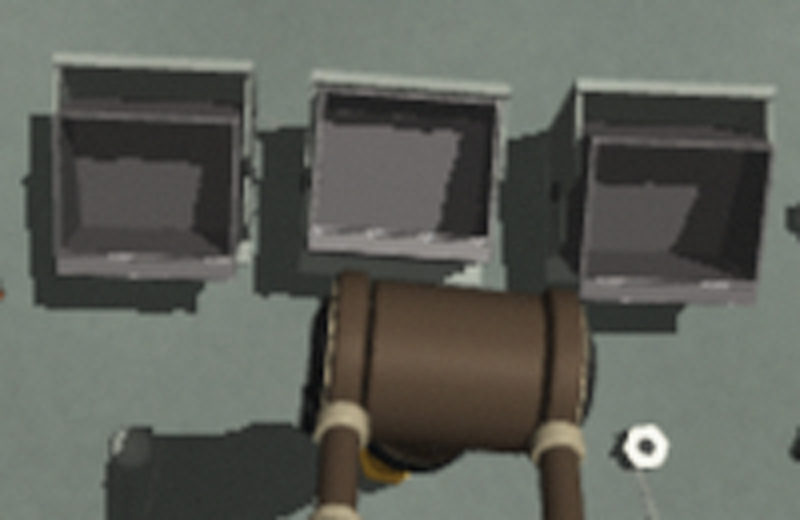

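The unit back strips are at the same pixels as at the start, so none of the units has moved. The adapter is still at its place too. I'll descend and grip it.

>>> {"method": "drive_tool", "body": {"increments": [2, 0, 30, 0, 0, -0.01, 70, 3, 0, 60, 0, 0, -0.02, 70, 3, 0, 85, 0, 0, -0.02, 70, 3, 0, 97, 0, 0, -0.02, 70, 3, 0, 97, 0, 0, -0.02, 70, 3, 0, 97, 0, 0, -0.02, 50, 3, 0, 97, 0, 0, -0.02, 34, 3, 0, 97, 0, 0, -0.02, 34, 3, 0, 97, 0, 0, -0.02, 34, 3, 0, 97, 0, 0, -0.02, 34], "newtons": 60}}

```text
t: 28.22
ee_pos: [0.4178, 0.0075, 0.0342]
ee_rot: [-180.0, 0.1, 174.8]
contact_force: [0.0, -0.9, 6.2]
opening: 0.0369
```

>>> {"method": "drive_tool", "body": {"increments": [0, 0, -8, 0, 0, 0, 30, 0, 0, -20, 0, 0, 0, 30, 0, 0, -40, 0, 0, 0, 30, 0, 0, -40, 0, 0, 0, 30]}}

```text
t: 28.72
ee_pos: [0.4181, 0.0077, 0.0745]
ee_rot: [180.0, 0.2, 174.8]
contact_force: [0.8, -0.1, -3.9]
opening: 0.0365
```

```bash
python3 - <<'E'
from h import *
S=optics.grab_frame("side")
zoom(S["img"],(290,140,410,270),4.4,"s17.png"); o=ctrl.get_obs();print(o["contact_force"],o["ee_pos"],o["ee_rot"],o["opening"])
E
```

```text
[ 0.21892681  0.37486855 -4.14018757] [0.41722496 0.00772899 0.07370164] [1.79995996e+02 1.31467040e-01 1.74825027e+02] 0.03639735876561656
```

View pics/s17.png

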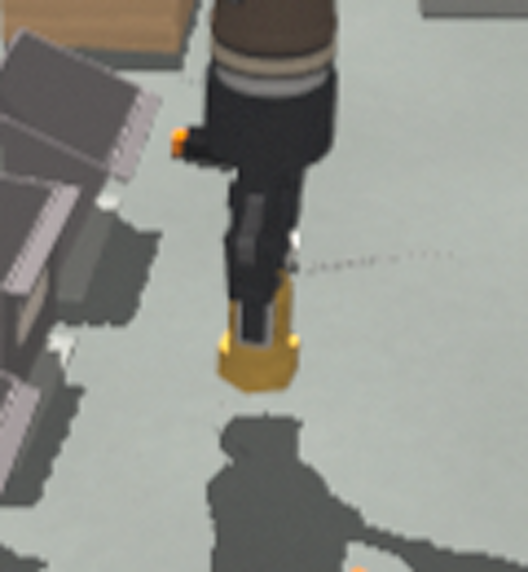

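```bash
python3 - <<'E'
from h import *
plan(417,7.5,205,175)
R=Ro.from_euler("xyz",[180,0,175],degrees=True)*Ro.from_rotvec([0,-0.26,0]); e=R.as_euler("xyz",degrees=True);print(e)
plan(599,4.5,205,e[2],e[0],e[1]); plan(599,4.5,120,e[2],e[0],e[1])
E
```

```text
row [-1.000e-01 -2.000e-01 -1.313e+02] [ 0.     0.002 -0.003]
[180.          14.89690267 175.        ]
row [-181.6   13.2 -130.9] [-0.    -0.258 -0.003]
row [-181.4   13.2  -45.9] [-0.    -0.258 -0.003]
```

>>> {"method": "drive_tool", "body": {"increments": [0, 0, -50, 0, 0, 0, 30, 0, 0, -100, 0, 0, 0, 30, -30, 3, -131, 0, -0.06, 0, 30, -70, 5, -131, 0, -0.12, 0, 30, -110, 8, -131, 0, -0.18, 0, 30, -150, 11, -131, 0, -0.24, 0, 30, -182, 13, -131, 0, -0.26, 0, 30, -182, 13, -131, 0, -0.26, 0, 30, -182, 13, -131, 0, -0.26, 0, 30, -182, 13, -120, 0, -0.26, 0, 30]}}

```text
t: 30.02
ee_pos: [0.5986, 0.0043, 0.1929]
ee_rot: [180.0, 14.9, 174.8]
contact_force: [0.9, -0.2, -3.9]
opening: 0.0364
```

```bash
python3 - <<'E'
from h import *
S=optics.grab_frame("side");T=optics.grab_frame("top")
zoom(S["img"],(230,80,350,250),3.4,"s18.png"); o=ctrl.get_obs();print(o["contact_force"],o["ee_pos"],o["ee_rot"],o["opening"])
e=[180,14.9,175]
plan(599,4.5,110,e[2],e[0],e[1])
plan(599,4.5,90,e[2],e[0],e[1])
E
```

```text
[-0.78880845  0.41782752 -4.64535017] [0.59643212 0.00440525 0.19049038] [-179.99203032   14.60493713  174.82363175] 0.03633714458936658
row [17.8  0.3 78.5] [-0.001 -0.005 -0.003]
row [22.9  0.3 97.9] [-0.001 -0.005 -0.003]
```

View pics/s18.png

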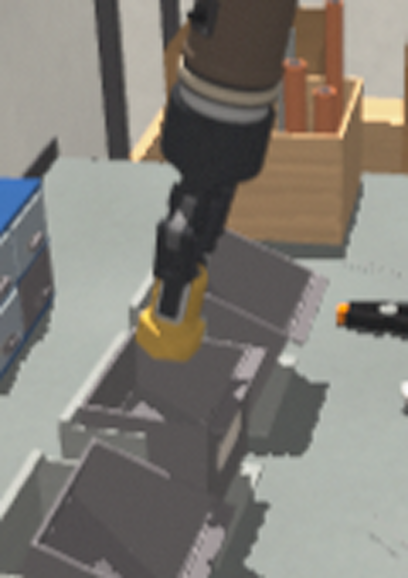

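The tilted adapter, with its foot at (170,345), is above the middle bin's mouth. Lowering it.

>>> {"method": "drive_tool", "body": {"increments": [5, 0, 25, 0, 0, 0, 30, 11, 0, 50, 0, 0, 0, 30, 16, 0, 70, 0, 0, 0, 30, 18, 0, 79, 0, 0, 0, 30, 18, 0, 79, 0, 0, 0, 30]}}

```text
t: 30.75
ee_pos: [0.6012, 0.004, 0.1113]
ee_rot: [-180.0, 14.8, 174.8]
contact_force: [0.5, 0.2, -4.3]
opening: 0.0364
```

>>> {"method": "drive_tool", "body": {"increments": [0.6, 0, 2.5, 0, 0, 0, 30, 1.3, 0, 5, 0, 0, 0, 30, 2, 0, 7.5, 0, 0, 0, 30, 2.6, 0, 10, 0, 0, 0, 30]}}

```text
t: 31.25
ee_pos: [0.602, 0.004, 0.1017]
ee_rot: [180.0, 14.9, 174.8]
contact_force: [0.2, 0.5, -3.6]
opening: 0.0365
```

>>> {"method": "drive_tool", "body": {"increments": [0.6, 0, 2.5, 0, 0, 0, 30, 1.3, 0, 5, 0, 0, 0, 30]}}

```text
t: 31.5
ee_pos: [0.6019, 0.004, 0.0963]
ee_rot: [180.0, 14.9, 174.8]
contact_force: [0.4, -0.6, -3.9]
opening: 0.0364
```

>>> {"method": "drive_tool", "body": {"increments": [0.6, 0, 2, 0, 0, 0, 30, 1, 0, 4, 0, 0, 0, 30]}}

```text
t: 31.75
ee_pos: [0.602, 0.004, 0.0923]
ee_rot: [-180.0, 14.9, 174.8]
contact_force: [-2.9, -0.4, 1.3]
opening: 0.0364
```

>>> {"method": "drive_tool", "body": {"increments": [0.4, 0, 1.5, 0, 0, 0, 30, 0.8, 0, 3, 0, 0, 0, 30]}}

```text
t: 32.0
ee_pos: [0.6028, 0.004, 0.091]
ee_rot: [-180.0, 15.0, 174.8]
contact_force: [-5.9, -0.2, 7.8]
opening: 0.0364
```

>>> {"method": "drive_tool", "body": {"increments": [0, 0, -1.5, 0, 0, 0, 30, 0, 0, -1.5, 0, 0, 0, 38, 0, 0, -1.5, 0, 0, 0, 42, 0, 0, -1.5, 0, 0, 0, 50, 0, 0, -1.5, 0, 0, 0, 58, 0, 0, -1.5, 0, 0, 0, 58, 0, 0, -1.5, 0, 0, 0, 58]}}

```text
t: 32.88
ee_pos: [0.6017, 0.004, 0.0907]
ee_rot: [-180.0, 14.9, 174.8]
contact_force: [0.3, -0.2, 0.3]
opening: 0.0583
```

```bash
python3 - <<'E'
from h import *
S=optics.grab_frame("side");T=optics.grab_frame("top")
zoom(S["img"],(230,80,350,250),3.4,"s19.png"); o=ctrl.get_obs();print(o["contact_force"],o["ee_pos"],o["ee_rot"],o["opening"])
E
```

```text
[ 0.59240913 -0.71840547  0.0528377 ] [0.60159939 0.00403084 0.09069548] [179.99937997  14.89482039 174.82560188] 0.057815332090903115
```

View pics/s19.png

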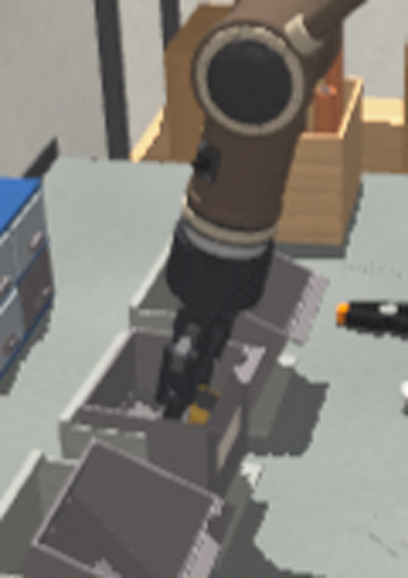

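>>> {"method": "drive_tool", "body": {"increments": [0, 0, -10, 0, 0, 0, 62, 0, 0, -30, 0, 0, 0, 62, 0, 0, -60, 0, 0, 0, 62, 0, 0, -100, 0, 0, 0, 62, 30, 0, -120, 0, 0, 0, 62, 60, 0, -120, 0, 0.1, 0, 62, 80, 0, -120, 0, 0.2, 0, 62, 80, 0, -120, 0, 0.26, 0, 62, 80, 0, -120, 0, 0.26, 0, 62]}}

```text
t: 34.1
ee_pos: [0.495, 0.0137, 0.1869]
ee_rot: [180.0, 0.1, 174.8]
contact_force: [-0.2, 0.4, -0.0]
opening: 0.0619
```

```bash
python3 - <<'E'
from h import *
S=optics.grab_frame("side");T=optics.grab_frame("top")
zoom(S["img"],(240,110,340,250),4,"s20.png"); zoom(T["img"],(235,120,435,250),4,"t20.png");o=ctrl.get_obs();print(o["contact_force"],o["ee_pos"],o["ee_rot"],o["opening"])
plan(530,5,170,85)
E
```

```text
[-0.24937997 -0.4614402   0.21475098] [0.49390021 0.01378999 0.18638569] [-1.79998979e+02  5.78063006e-02  1.74828580e+02] 0.061769775154625534
row [-36.7  -5.5  16.4] [1.000e-03 1.000e-03 1.568e+00]
```

View pics/s20.png

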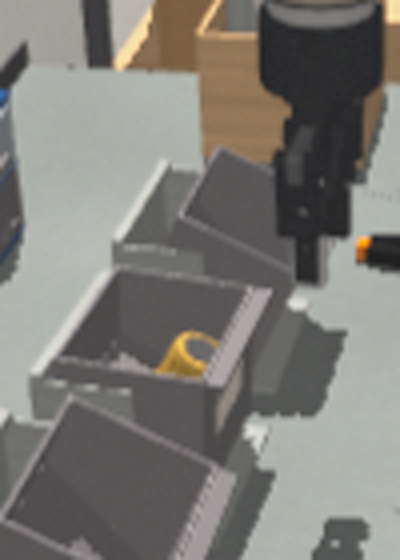

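View pics/t20.png

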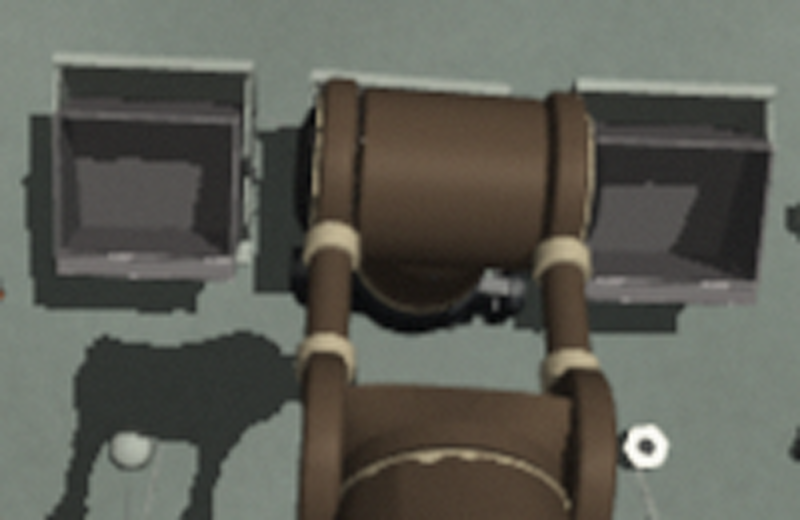

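```bash
python3 - <<'E'
from h import *
plan(520,8,112,175)
E
```

```text
row [-26.4  -3.4  74.4] [-0.     0.001 -0.003]
```

>>> {"method": "drive_tool", "body": {"increments": [-10, -3, 20, 0, 0, 0, 30, -26, -3, 50, 0, 0, 0, 0, -26, -3, 74, 0, 0, 0, 0, -26, -3, 74, 0, 0, 0, 0, -26, -3, 74, 0, 0, 0, 0, -26, -3, 74, 0, 0, 0, 0], "newtons": 20}}

```text
t: 34.95
ee_pos: [0.5205, 0.0084, 0.1136]
ee_rot: [180.0, 0.2, 174.8]
contact_force: [0.5, -1.2, -0.2]
opening: -0.0001
```

>>> {"method": "drive_tool", "body": {"increments": [-4, 0, 0, 0, 0, 0, 0, -8, 0, 0, 0, 0, 0, 0, -11, 0, 0, 0, 0, 0, 0, -13, 0, 0, 0, 0, 0, 0]}}

```text
t: 35.45
ee_pos: [0.5327, 0.0073, 0.1121]
ee_rot: [-180.0, 0.0, 174.8]
contact_force: [0.1, -0.6, -0.3]
opening: -0.0004
```

>>> {"method": "drive_tool", "body": {"increments": [-1, 0, -0.5, 0, 0, 0, 0, -2, 0, -1, 0, 0, 0, 0]}}

```text
t: 35.7
ee_pos: [0.5344, 0.0071, 0.113]
ee_rot: [-180.0, -0.0, 174.8]
contact_force: [0.3, 0.1, 0.6]
opening: -0.0002
```

>>> {"method": "drive_tool", "body": {"increments": [-1, 0, -0.7, 0, 0, 0, 0, -2, 0, -1.4, 0, 0, 0, 0]}}

```text
t: 35.95
ee_pos: [0.5358, 0.007, 0.1142]
ee_rot: [-180.0, -0.1, 174.8]
contact_force: [-1.0, 0.1, -1.3]
opening: 0.0002
```

>>> {"method": "drive_tool", "body": {"increments": [-1, 0, -1, 0, 0, 0, 0, -2, 0, -2, 0, 0, 0, 0]}}

```text
t: 36.2
ee_pos: [0.5367, 0.0069, 0.1157]
ee_rot: [-180.0, -0.2, 174.8]
contact_force: [-3.2, -0.6, -1.8]
opening: 0.0002
```

>>> {"method": "drive_tool", "body": {"increments": [-1, 0, -0.8, 0, 0, 0, 0, -2, 0, -1.6, 0, 0, 0, 0]}}

```text
t: 36.45
ee_pos: [0.5393, 0.0066, 0.1177]
ee_rot: [-180.0, -0.1, 174.8]
contact_force: [-4.6, 1.0, -0.5]
opening: 0.0005
```

>>> {"method": "drive_tool", "body": {"increments": [-0.7, 0, -0.4, 0, 0, 0, 0, -1.3, 0, -0.8, 0, 0, 0, 0]}}

```text
t: 36.7
ee_pos: [0.5405, 0.0066, 0.1185]
ee_rot: [-180.0, -0.2, 174.8]
contact_force: [-6.2, 0.6, -1.6]
opening: 0.0001
```

```bash
python3 - <<'E'
from h import *
S=optics.grab_frame("side");T=optics.grab_frame("top")
zoom(S["img"],(240,110,340,250),4,"s21.png"); o=ctrl.get_obs();print(o["contact_force"],o["ee_pos"])
zoom(T["img"],(235,120,435,250),4,"t21.png")
E
```

```text
[-5.26115579  0.7494398  -0.75437624] [0.54055922 0.00655482 0.11856928]
```

View pics/s21.png

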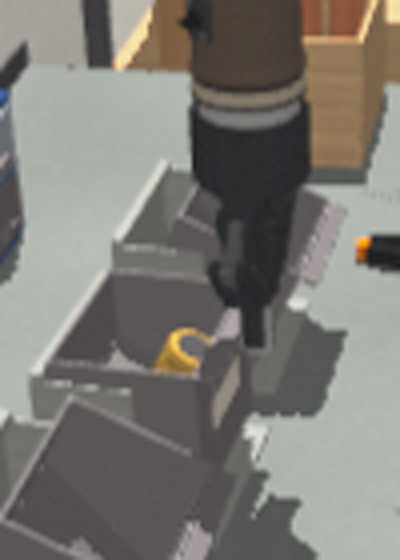

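>>> {"method": "drive_tool", "body": {"increments": [-0.7, 0, -0.6, 0, 0, 0, 0, -1.5, 0, -1.2, 0, 0, 0, 0]}}

```text
t: 37.05
ee_pos: [0.5411, 0.0065, 0.1191]
ee_rot: [-180.0, -0.3, 174.8]
contact_force: [-6.4, 1.0, -4.1]
opening: -0.0002
```

>>> {"method": "drive_tool", "body": {"increments": [-0.7, 0, -0.4, 0, 0, 0, 0, -1.2, 0, -0.8, 0, 0, 0, 0]}}

```text
t: 37.3
ee_pos: [0.5415, 0.0065, 0.1194]
ee_rot: [-180.0, -0.4, 174.8]
contact_force: [-5.9, 0.8, -3.7]
opening: 0.0002
```

Motion has stalled while the moment rises well past drag, so the bin is on its shut stop. Backing off.

>>> {"method": "drive_tool", "body": {"increments": [4, 0, 0, 0, 0, 0, 0, 20, 0, 0, 0, 0, 0, 0, 60, 0, -20, 0, 0, 0, 0, 110, 0, -60, 0, 0, 0, 0, 160, 0, -120, 0, 0, 0, 0, 160, 0, -120, 0, 0, 0, 0, 160, 0, -120, 0, 0, 0, 0]}}

```text
t: 38.17
ee_pos: [0.3867, 0.0206, 0.2436]
ee_rot: [180.0, 0.5, 174.8]
contact_force: [0.3, -0.9, -0.3]
opening: 0.0002
```

```bash
python3 - <<'E'
from h import *
S=optics.grab_frame("side");T=optics.grab_frame("top")
zoom(S["img"],(210,110,370,300),3.1,"s22.png"); o=ctrl.get_obs();print(o["contact_force"],o["ee_pos"])
cv2.imwrite("pics/t22.png",T["img"])
zoom(T["img"],(235,120,435,250),4,"t22z.png")
def P(ox,oy,yaw,th,bx,by,bz):
    X=bx*np.cos(th)-bz*np.sin(th); Z=46+bz*np.cos(th)+bx*np.sin(th)
    a=np.radians(yaw); return np.array([ox+X*np.cos(a)-by*np.sin(a),oy+X*np.sin(a)+by*np.cos(a),Z])/1000
for th in (0,.05,.1):
    print(th,[np.round((proj(S,P(611.6,3.3,-5,th,*b))-[210,110])*3.1,1) for b in ((50,64,85),(-64,64,83))])
E
```

```text
[-0.87575091  0.68624519  0.81712204] [0.38590786 0.02055206 0.24136284]
0 [array([129.7, 279.7]), array([260. , 298.1])]
0.05 [array([134.2, 277.9]), array([264.9, 302.1])]
0.1 [array([139. , 276.3]), array([269.6, 306.2])]
```

View pics/s22.png

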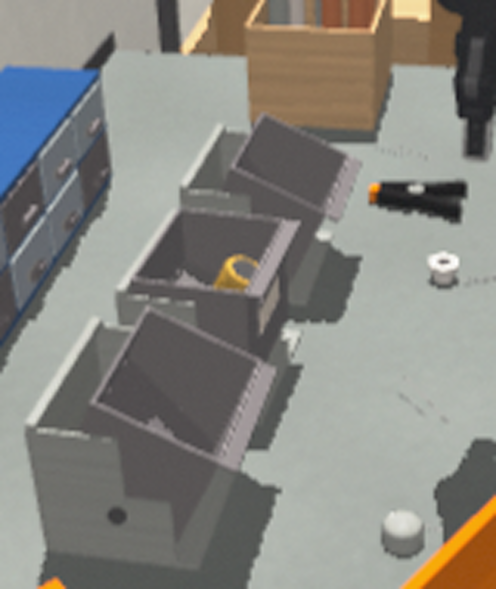

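View pics/t22.png

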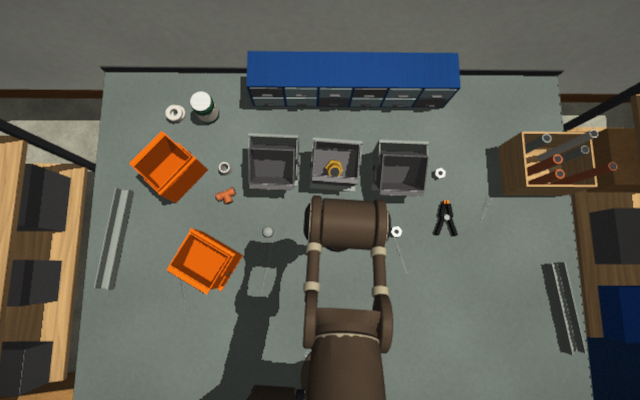

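View pics/t22z.png

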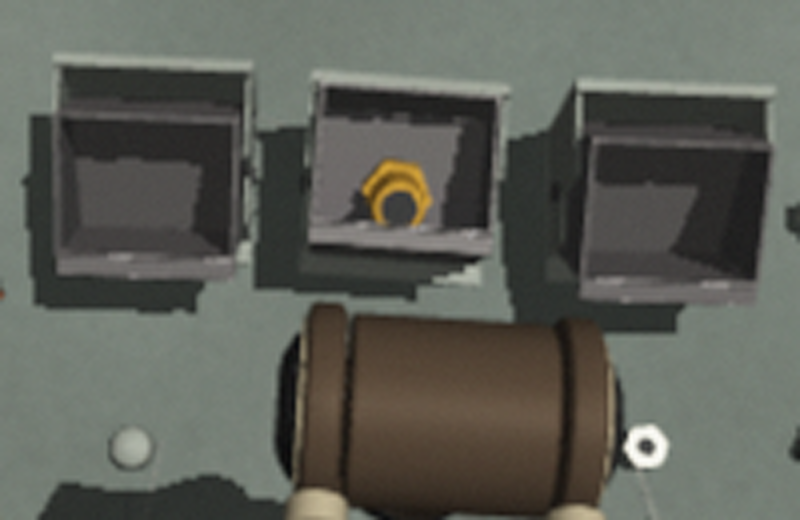

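```bash
python3 - <<'E'
from h import *
S=optics.grab_frame("side");T=optics.grab_frame("top")
t=lambda X,Y:(235+(X+.5)/4-.5,120+(Y+.5)/4-.5)
s=lambda X,Y:(210+(X+.5)/3.1-.5,110+(Y+.5)/3.1-.5)
for n,a,b,o,yw in (("1rear",(62,112),(93,402),(625.2,184),-2),("1lipL",(57,275),(237,469),(625.2,184),-2),("1lipR",(235,273),(274,367),(625.2,184),-2),("3rear",(588,140),(232,167),(608.3,-191),-1.6),("3lipL",(582,300),(340,219),(608.3,-191),-1.6),("2rear",(318,88),(131,279),(611.6,3.3),-5),("2lipL",(310,248),(262,299),(611.6,3.3),-5),("2lipR",(492,254),(299,224),(611.6,3.3),-5)):
    P,e=tri(T,t(*a),S,s(*b)); P*=1000; w=np.radians(yw)
    ux=(P[0]-o[0])*np.cos(w)+(P[1]-o[1])*np.sin(w); uz=P[2]-46
    th=(np.arctan2(83,-64) if "lip" in n else np.arctan2(85,49)); print(n,P.round(1),round(e*1000,1),"tilt",round(np.arctan2(uz,ux)-th,3))
E
```

```text
1rear [642.5 241.7 142.3] 3.7 tilt 0.366
1lipL [536.9 249.4  98.5] 2.0 tilt 0.388
1lipR [536.9 122.4  98.3] 5.9 tilt 0.368
3rear [ 622.8 -123.2  147.4] 3.2 tilt 0.399
3lipL [ 519.8 -125.9   97.1] 3.0 tilt 0.399
2rear [666.   63.9 133.5] 0.3 tilt 0.013
2lipL [552.6  69.3 126.9] 1.6 tilt 0.016
2lipR [546.5 -57.8 127.7] 2.6 tilt -0.028
```

```bash
python3 -c "
from station import ctrl,ticket
print(ctrl.get_obs()['t']); print(ticket.job_done())"
```

```text
38.375
the job is handed in; nothing more can be done
None
```

I handed the job in at 38.4 s with the brass adapter in the middle bin, which is swung shut. The two worn bins, left and right as seen in the top camera, are tipped out and empty. No verdict was reported.

- **Feel:** The left and right bins swung freely at about 1 N over their play and then dragged, so their pivots are worn. The middle bin dragged straight away in both directions, at about 4 N closing and 5–7 N opening, so its pivots are firm. I nearly shut it before lowering the adapter in, then pushed it onto its shut stop.
- **Middle bin:** The last pictures put its tilt at -0.03 to +0.02 rad, with the adapter leaning on the front wall inside, and it stayed there after the arm withdrew.
- **Tipped bins:** Both were pushed until the force jumped at the outer stop. My last two-view measurement gave 0.37–0.39 rad for the left bin and 0.40 rad for the right. The left bin's rim corner in the side view fits 0.42 rad. These disagree slightly, but all are above the required 0.35.
- **Units and fittings:** By eye, the back edges of all three units are at their starting pixels, and no other fitting was touched or looks moved.
- **Pushing too hard early on:** While I was learning the push direction on the left bin, friction locked it and the force reached 16 N, above the 10 N guide. The pictures showed no more than a pixel of shift in that unit. After that I followed the bin's arc and the force along the push direction stayed under 10 N.

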